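# Press the heat-sink cover home on an instrument case

## Robot

A 6-joint arm with a two-finger parallel gripper is mounted at the origin on the work surface. World frame = base frame: x ahead of the robot, y to its left, z up, the work surface at z = 0. Lengths are in m, angles in degrees, forces in N, time in s.
With the tool pointing down it reaches from about 0.4 to 0.825 m from the base axis. Payload 7 kg.
Tool frame: the origin (TCP) lies between the finger pads; the fingertips stand 11 mm ahead of it and the grasp point (between the pads) lies 8 mm behind it (r.tcp_to_tips is the distance from the TCP to the fingertips, in m); x points along the fingers, y is the direction in which the jaws open and shut, and the axes are right-handed (so a half turn about x gives the same grasp; the last joint's range is limited). The gripper opens to 88 mm and grips with 3 to 60 N. Pads are 19 mm wide; open, the fingers measure 130 mm over their backs; the gripper's body (78 mm by 193 mm) begins 47 mm behind the grasp point.
Start: joints at [92.137, 20.546, 0.682, 0, -70.136, -16.507], TCP at [0.168, 0.654, 0.238] pointing down, gripper open.
Joint ranges: [-176.03, 176.03], [-82.01, 121.73], [-58.28, 71.71], [-173.87, 95.51], [-174.79, -0.11], [-173.66, 173.66]. Speed limits (degrees/s): [136.94, 136.94, 172.46, 180, 180, 180].

## Interface

Orientations are given as [roll, pitch, yaw] about the fixed x, y, z axes, in that order (R = Rz(yaw) Ry(pitch) Rx(roll)).
In Python, from plant import r gives the robot as it stands.
- The arm moves only by the tool arm_command, never from a script. Its argument "plan" is a list of rows, each an object of numbers: "dx", "dy", "dz": the shift along the tool's x, y, z each as a share of 0.02 m, from -1 to 1; "wx", "wy", "wz": the turn, a rotation vector about the tool's x, y, z each as a share of 0.08 rad, from -1 to 1. In form: [{"dx": .., "dy": .., "dz": .., "wx": .., "wy": .., "wz": ..}, ...]. A call has 1 to 20 rows; each row shifts and turns the pose as measured when the row begins, along the tool's axes as they then stand; what a row does not reach is not made up. A row lasts 1/12 s, in which the tool goes at most 41.7 mm and 7.16 degrees, less where a joint would pass 70% of its speed; a pose out of reach is approached as far as the arm can. A call with a number of a shift or a turn outside -1 to 1 is refused whole. A call with a gripper value outside its range is refused whole. "fingers" is the closure, from -1 (fully open) to 1 (shut), so that 0 is half open, set as the call begins (left out, the last holds). The fingers move at their own pace and stop on an object; "force" is the grip in N (left out, the last holds). Time passes only in rows, so rows that do not move let the fingers close. It gives the time, the measured TCP pose, the force and the opening at its end, in the units of the state.
- r.get_state(): the state, without advancing time (a new reading comes with each control period).
- r.capture(name): name is "scene" or "top" or "wrist"; returns (picture, depth): 400x640x3 uint8, red, green, blue; 400x640 float32, m along the optical axis (not along the pixel's ray), 0 where there is no reading.
- r.camera_model(name): a dict with "vertical_fov" (degrees; the focal length in pixels is half the picture's height over the tangent of half this angle, whatever the lens; pixels are square), "cx", "cy" (the principal point, pixels), "R" (3x3) and "t" (3): a world point X has camera coordinates R X + t. Camera axes: x right, y down, z forward; pixel columns grow to the right and rows downward; lengths in m; the calibration is good to about 2 mm. A picture is of the moment at which its call begins: read the wrist's pose just before it. camera_model takes no time and is no camera call; for the wrist camera it gives the pose at the moment of the call.
- r.close_job(): hands the job in, once; it reports no verdict.
Trained networks look in the newest picture that a camera, given by its name, has taken for a name from the list of things; names that differ only in an ending like _2 or _b are one class to them, and where a whole thing is asked for, a point or a joint stands for the part that bears it (a point fixed in the world has none). Each returns a list of dicts, best first, with "score" (0 to 1); they miss things now and then, are a little off and sometimes report something else, mostly with a low value. They report only what shows in the picture. A call takes as long as a camera call.
- r.cut_out(camera, query): "mask" (400x640 bool, what is visible of it) and "bbox" ([left, top, width, height] in pixels, round what is visible of it).
- r.spot_point(camera, query): "centre" ([column, row] in pixels: a listed point, or the origin of a listed thing).
The state is a dict: "time_s": time; "joints": joint angles; "qd": joint speeds; "joint_torque": joint torques, N m; "tcp_pos": TCP position; "eef_rot": TCP orientation; "contact_force": force on the tool from outside, world axes, zero at the start; "moment": the same for the moment, N m; "gripper_width": finger opening in m.
Only numpy, scipy, OpenCV 4.12 (cv2) and the standard library are available. Lean on these libraries where they do the work, as an engineer would, in place of code of your own. Each camera call takes 0.05 s, during which the arm holds its last target.

## Task

Take the pry bar off the open instrument case and lay it in the grey tray. Then fit the notched heat-sink cover into the case's recess, its notch at the corner block, and press it down until all four catches are in and the plate lies level and flush with the rim at every corner. Leave the smaller cover and everything else on the bench where it is.

Things in the scene. Friction and masses are not known exactly. Their poses are not given: they have to be found in the camera images.
- case: Grey open-topped instrument case, fixed, 166 (its x) x 126 (its y) x 50 mm high, walls 10 mm. Origin: centre of its underside, z up. Its top is a recess 146 x 106 mm, 10 mm deep, with an aluminium ledge all round (25 mm wide at the long sides, 15 mm at the ends); the middle is open. A 20 x 20 mm grey block level with the rim fills the recess corner at +x +y.
- seat (a point): Centre of the case's recess at the height of the ledge (40 mm above the bench), axes as the case's. Four steel push-in catches (pins, 10 mm diameter) stick up through the ledge at x = +-40, y = +-37 mm from here, 4 to 8 mm proud at the start, each differently. They do not spring back: each slides down under about 7 N (four at once 28 N) and stays; the cover's weight does not move them.
- key (a point): Centre of the top of the case's grey corner block (63, 43, 50 mm in the case frame).
- cover: Aluminium cover of the case, 0.3 to 0.4 kg: plate 140 (its x) x 100 (its y) x 10 mm with a 22 x 22 mm square notch in its +x +y corner and a finned heat sink on top. Origin: centre of the plate's underside, z up. Lies flat on the bench at first. Notch at the corner block, it has about 3 mm play all round in the recess; pressed home it lies on the ledge, its top flush with the rim.
- sink (a point): Centre of the top of the cover's heat sink, a block 64 (cover x) x 30 (cover y) x 28 mm high on the plate, 12 mm towards +x from the plate's centre; its top is 38 mm above the plate's underside. A good grip, 30 mm wide along the cover's y.
- notch (a point): Middle of the cover's square notch, at the height of the plate's top (59, 39, 10 mm in the cover frame).
- spare_cover: A similar but smaller cover for another case: plate 106 x 86 x 10 mm with no notch, the same heat sink (64 x 30 x 28 mm) in its middle. Origin: centre of its underside. Stays where it is.
- pry_bar: Black plastic pry bar, 170 mm long (its x), body 22 mm wide (its y) and 14 mm thick, the last 25 mm at +x a thinner tip (16 wide, 5 mm thick, flush with the underside). 50 to 100 g. Origin: middle of its length on the underside, z up. At the start it lies across the case's open top on the two long rims, 50 mm above the bench.
- tray: Shallow grey plastic tray, fixed, 120 (its x) x 220 (its y) x 22 mm high, walls 4 mm, floor 4 mm thick. Origin: centre of its underside.
- capacitor: Blue can capacitor standing upright, 38 mm diameter, 75 mm high. Origin: centre of its underside.
- bottle: White bottle standing upright, 40 mm diameter, 100 mm high. Origin: centre of its underside.
- jar: Clear jar with a white lid, 60 mm diameter, 60 mm high. Origin: centre of its underside.
- relay: Grey relay box with three brass studs, 60 x 50 x 56 mm. Origin: centre of its underside.
- terminals: Black terminal strip with green blocks, 120 x 50 x 36 mm. Origin: centre of its underside.
- spool: Empty aluminium wire spool standing on its flange, 60 mm diameter, 45 mm high. Origin: centre of its underside.
- corner0 (a point): Point on the top face of the cover's plate at (-40, -37, 10) mm in the cover frame; with the cover fitted it lies right above one catch. 10 mm above seat when home. While the plate is tilted its outer edge meets the ledge first, so one round of presses may leave the first corners 1 to 2 mm proud.
- corner1 (a point): Point on the top face of the cover's plate at (-40, +37, 10) mm in the cover frame; with the cover fitted it lies right above one catch. 10 mm above seat when home. While the plate is tilted its outer edge meets the ledge first, so one round of presses may leave the first corners 1 to 2 mm proud.
- corner2 (a point): Point on the top face of the cover's plate at (+40, -37, 10) mm in the cover frame; with the cover fitted it lies right above one catch. 10 mm above seat when home. While the plate is tilted its outer edge meets the ledge first, so one round of presses may leave the first corners 1 to 2 mm proud.
- corner3 (a point): Point on the top face of the cover's plate at (+40, +37, 10) mm in the cover frame; with the cover fitted it lies right above one catch. 10 mm above seat when home. While the plate is tilted its outer edge meets the ledge first, so one round of presses may leave the first corners 1 to 2 mm proud.

How it is judged:
By the outcome, as a careful person would: the job done as asked, in the order asked, and still so for the second after the job is handed in, with the robot touching nothing.
It also fails if it takes over 72 s, if anything falls off the work surface, if the arm or the gripper's body presses on something with over 40 N, if the wrist force passes 120 N, or if a joint passes its speed limit or range.

## Working session

There is one attempt and no reset: what is moved stays moved. The work goes in short steps, Python scripts to look and compute and a tool call to move; the robot and the scene stay as the last step left them, time stands still between calls to the robot, and variables do not carry over. Pictures are saved under pics/ and viewed, and the job is handed in when it is done.

Besides the shell and the picture viewer there is one more tool, called after "Request:" as name([rows], argument=value, ...), one row to a line, values as JSON. arm_command: Moves the arm, as the interface text tells. Shift numbers are shares of 0.02 m and turn numbers shares of 0.08 rad, none past 1 either way. Its arguments: {"type":"object","properties":{"plan":{"type":"array","items":{"type":"object","properties":{"dx":{"type":"number"},"dy":{"type":"number"},"dz":{"type":"number"},"wx":{"type":"number"},"wy":{"type":"number"},"wz":{"type":"number"}}}},"fingers":{"type":"number"},"force":{"type":"number"}},"required":["plan"]}

```bash
ls; mkdir -p pics; cat > h.py <<'E'
from plant import r
import numpy as np, cv2
def cap(n,fn=None):
    p,d=r.capture(n)
    m=r.camera_model(n)
    if fn: cv2.imwrite('pics/'+fn,p[:,:,::-1])
    return p,d,m
def f(m): return 200/np.tan(np.radians(m['vertical_fov'])/2)
def cloud(d,m):
    v,u=np.mgrid[0:400,0:640]; F=f(m)
    c=np.stack([(u-m['cx'])/F*d,(v-m['cy'])/F*d,d],-1)
    return (c-np.array(m['t']))@np.array(m['R'])
def ray_z(m,uv,z):
    F=f(m);R=np.array(m['R']);t=np.array(m['t'])
    o=-R.T@t; dd=R.T@np.array([(uv[0]-m['cx'])/F,(uv[1]-m['cy'])/F,1])
    return o+dd*(z-o[2])/dd[2]
def proj(m,X):
    c=np.array(m['R'])@np.array(X)+np.array(m['t']);F=f(m)
    return np.array([c[0]/c[2]*F+m['cx'],c[1]/c[2]*F+m['cy']])
E
python3 - <<'E'
from h import *
print(r.get_state())
for n in ('top','scene','wrist'):
    p,d,m=cap(n,n+'0.png'); print(n,m, (d==0).mean())
E
```

```text
pics
{'time_s': 0.0, 'joints': array([ 9.21365509e+01,  2.05906411e+01,  6.33303896e-01, -2.17422225e-02,
       -7.01347128e+01, -1.65072186e+01]), 'qd': array([ 0.13716052, -0.07102022, -0.05376789, -0.11794661, -0.07480298,
       -0.02561693]), 'joint_torque': array([-8.07803626e-04, -5.82713842e+01,  2.93068850e+01,  6.99778005e+00,
        7.14774389e-03, -1.51418249e-04]), 'tcp_pos': array([0.16742521, 0.65341694, 0.23662296]), 'eef_rot': array([  93.98985267,   89.90570744, -100.38821974]), 'contact_force': array([-0.52593741,  0.66663714, -0.02837431]), 'moment': array([-0.03339011, -0.04006441,  0.03227987]), 'gripper_width': 0.087559146910505}
top {'vertical_fov': 51.55221618328743, 'cx': 316.90346523221564, 'cy': 200.37779026866633, 'R': array([[ 0.02492954, -0.99960894,  0.01266803],
       [-0.99246968, -0.0262677 , -0.11964086],
       [ 0.11992684, -0.00959005, -0.99273641]]), 't': array([-0.01749633,  0.53148817,  1.27882145])} 0.0039140625
scene {'vertical_fov': 52.642033981280576, 'cx': 314.52813586240603, 'cy': 199.04149400389238, 'R': array([[ 0.87851513,  0.47746712, -0.01537293],
       [ 0.37448435, -0.70829848, -0.59839347],
       [-0.29660183,  0.51994079, -0.80105489]]), 't': array([-0.48821966, -0.1708425 ,  1.26272398])} 0.00401171875
wrist {'vertical_fov': 61.02970726958111, 'cx': 323.45081781095723, 'cy': 197.09657137646732, 'R': array([[-2.48676860e-01, -9.68586061e-01,  9.27890367e-04],
       [-9.30914855e-01,  2.39269428e-01,  2.75948680e-01],
       [-2.67502060e-01,  6.77582642e-02, -9.61171923e-01]]), 't': array([ 0.67451883, -0.03545746,  0.38892534])} 0.00408984375
```

View pics/top0.png

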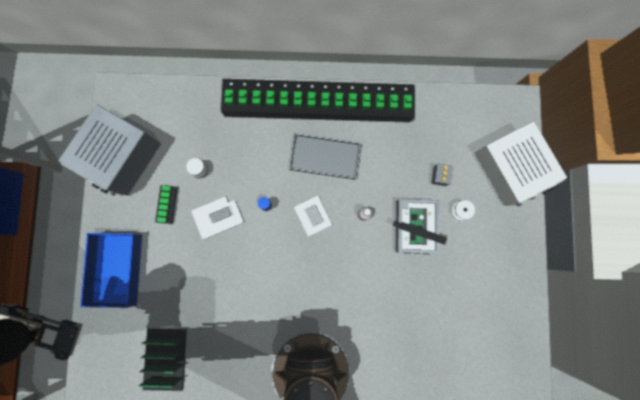

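View pics/scene0.png

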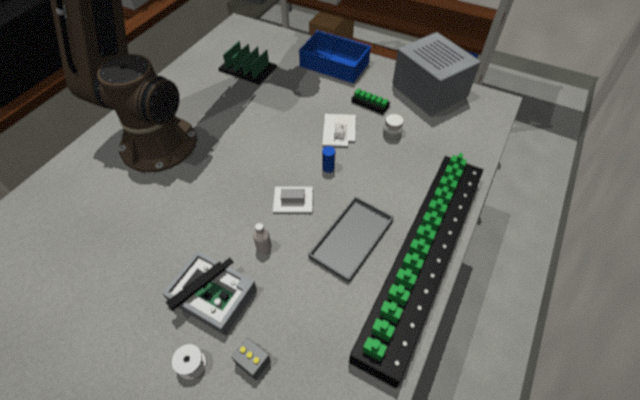

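```bash
python3 - <<'E'
from h import *
import pickle
p,d,m=cap('top')
C=cloud(d,m)
pickle.dump((p,d,m),open('top0.pkl','wb'))
for q in ['case','cover','spare_cover','pry_bar','tray']:
    for o in r.cut_out('top',q)[:2]:
        pts=C[o['mask']&(d>0)]
        print(q,round(o['score'],2),o['bbox'],o['mask'].sum(),np.round(np.median(pts,0),3),np.round(np.percentile(pts[:,2],[2,50,98]),3))
for q in ['seat','key','sink','notch','cover','spare_cover','pry_bar','tray','case']:
    for o in r.spot_point('top',q)[:2]: print(q,round(o['score'],2),o['centre'])
print(r.get_state()['time_s'])
E
```

```text
case 0.9 [395.8, 198.0, 44.6, 57.0] 2019 [ 0.47  -0.322  0.038] [0.    0.038 0.052]
case 0.58 [191.2, 197.1, 49.0, 42.8] 1353 [0.473 0.314 0.01 ] [0.001 0.01  0.038]
cover 0.59 [191.3, 197.4, 50.9, 41.9] 1320 [0.473 0.316 0.01 ] [0.003 0.01  0.038]
spare_cover 0.57 [294.3, 198.1, 39.2, 40.0] 903 [0.484 0.01  0.01 ] [0.001 0.01  0.038]
spare_cover 0.16 [391.1, 224.1, 55.9, 18.4] 362 [ 0.438 -0.319  0.062] [0.051 0.062 0.068]
pry_bar 0.96 [391.1, 223.8, 55.9, 22.6] 434 [ 0.439 -0.32   0.062] [0.004 0.062 0.068]
tray 0.7 [287.9, 130.4, 70.3, 51.1] 2579 [ 0.681 -0.023  0.003] [-0.003  0.003  0.023]
seat 0.95 [417.5, 225.7]
key 0.83 [404.2, 202.4]
sink 0.75 [217.1, 211.2]
sink 0.71 [164.8, 201.8]
notch 0.38 [366.4, 213.7]
cover 0.71 [220.0, 216.4]
cover 0.39 [458.5, 212.1]
spare_cover 0.57 [314.7, 217.2]
pry_bar 0.56 [419.8, 231.3]
tray 0.89 [325.5, 158.2]
case 0.82 [414.9, 227.5]
0.9
```

```bash
python3 - <<'E'
from h import *
import pickle
p,d,m=pickle.load(open('top0.pkl','rb'))
a=cv2.resize(p[185:255,180:260],None,fx=5,fy=5,interpolation=2)
b=cv2.resize(p[185:265,380:460],None,fx=5,fy=5,interpolation=2)
im=np.zeros((400,800,3),np.uint8); im[:350,:400]=a; im[:,400:]=b
cv2.imwrite('pics/z0.png',im[:,:,::-1])
C=cloud(d,m)
def rect(mask,name,T=None):
    P=C[mask][:,:2].astype(np.float32)
    print(name,len(P),cv2.minAreaRect(P*1000))
v,u=np.mgrid[0:400,0:640]
def box(l,t,w,h): return (u>=l)&(u<l+w)&(v>=t)&(v<t+h)&(d>0)
z=C[:,:,2]
rect(box(388,220,62,28)&(z>.057),'pry')
rect(box(390,192,56,68)&(z>.044)&(z<.056),'rim')
rect(box(185,192,62,50)&(z>.006),'cover')
rect(box(185,192,62,50)&(z>.03),'sink')
rect(box(290,190,50,50)&(z>.006),'spare')
rect(box(280,125,85,60)&(z>.012)&(z<.03),'tray')
for q,uv,zz in [('seat',(417.5,225.7),.04),('key',(404.2,202.4),.05),('sink',(217.1,211.2),.038),('cov',(220,216.4),0)]: print(q,ray_z(m,uv,zz))
E
```

```text
pry 348 ((439.74493408203125, -320.10198974609375), (169.02687072753906, 22.608789443969727), 72.09892272949219)
rim 679 ((458.6664123535156, -318.37640380859375), (160.88470458984375, 166.0570526123047), 89.59776306152344)
cover 1190 ((476.0532531738281, 325.8375244140625), (120.65792846679688, 201.63331604003906), 28.327402114868164)
sink 126 ((480.0323791503906, 304.79669189453125), (30.551881790161133, 64.22425079345703), 24.856237411499023)
spare 775 ((480.8607177734375, 8.180534362792969), (181.12643432617188, 85.086181640625), 27.766786575317383)
tray 337 ((679.6337280273438, -23.848617553710938), (220.5906219482422, 121.7945556640625), 83.24610137939453)
seat [ 0.45927041 -0.32076221  0.04      ]
key [ 0.53044625 -0.27680248  0.05      ]
sink [0.48865234 0.3077748  0.038     ]
cov [0.47545688 0.30634335 0.        ]
```

View pics/z0.png

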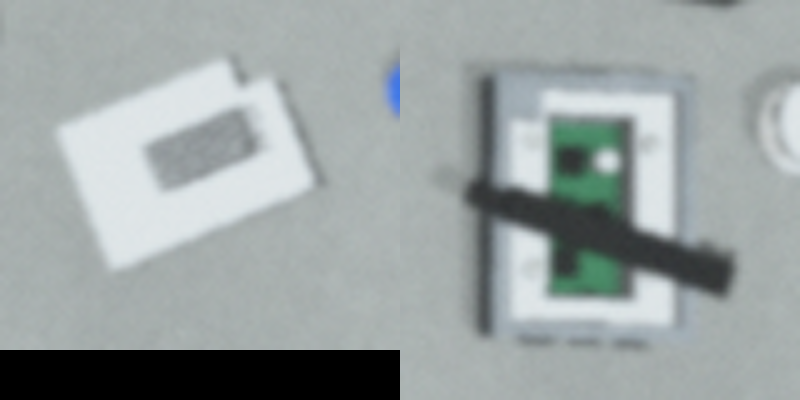

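View pics/wrist0.png

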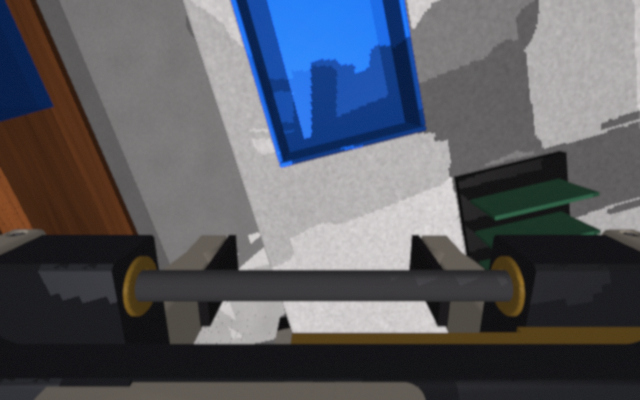

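```bash
cat >> h.py <<'E'
from scipy.spatial.transform import Rotation as Ro
def pose():
    s=r.get_state(); R=Ro.from_euler('xyz',s['eef_rot'],degrees=True).as_matrix()
    return s,np.array(s['tcp_pos']),R
def to(target,phi,first_turn=True):
    "target tcp, phi = world angle of tool y (mod 180), tool down; prints remaining in rows"
    s,p,R=pose()
    best=None
    for ph in (phi,phi+180):
        a=np.radians(ph); y=np.array([np.cos(a),np.sin(a),0]); x=np.array([0,0,-1.]); z=np.cross(x,y)
        Rt=np.stack([x,y,z],1)
        w=Ro.from_matrix(R.T@Rt).as_rotvec()
        if best is None or np.linalg.norm(w)<np.linalg.norm(best[0]): best=(w,Rt,ph)
    w,Rt,ph=best
    d=np.array(target)-p
    print('t',round(s['time_s'],2),'tcp',np.round(p,4),'tool y ang',round(np.degrees(np.arctan2(R[1,1],R[0,1])),1),'xdown',np.round(R[:,0],3),'q',np.round(s['joints'],0),'F',np.round(s['contact_force'],1),'w',round(s['gripper_width'],4))
    print(' target yaw',ph,'turn units/.08',np.round(w/.08,2),'shift units(cur axes)',np.round(R.T@d/.02,2),'shift units(target axes)',np.round(Rt.T@d/.02,2))
E
python3 - <<'E'
from h import *
import pickle
p,d,m=pickle.load(open('top0.pkl','rb'))
to([.44,-.32,.12],72.1-90)
C=cloud(d,m)
for nm,uv,z in [('bottle',(366,213),.1),('cap',(264,203),.075),('spool',(462,210),.045),('relay',(442,173),.05),('jar',(196,167),.06)]: print(nm,ray_z(m,uv,z),C[uv[1],uv[0]])
print('row',C[90:115:5,320], C[90:115:5,320,2].max())
E
```

```text
t 0.9 tcp [0.1675 0.6539 0.2375] tool y ang -104.4 xdown [-0. -0. -1.] q [ 92.  21.   1.  -0. -70. -17.] F [ 0.  -0.1  0.3] w 0.0876
 target yaw -17.900000000000006 turn units/.08 [-18.86   0.    -0.  ] shift units(cur axes) [  5.88  43.79 -25.28] shift units(target axes) [ 5.88 27.93 42.15]
bottle [ 0.48939555 -0.15104663  0.1       ] [ 0.48966123 -0.15141629  0.0971466 ]
cap [0.51423463 0.15786102 0.075     ] [0.51420574 0.15783017 0.07526033]
spool [ 0.51183403 -0.45976584  0.045     ] [ 0.51224484 -0.46116786  0.04114457]
relay [ 0.62712168 -0.39652268  0.05      ] [ 0.62658477 -0.39566118  0.05272815]
jar [0.62312885 0.37563946 0.06      ] [0.62270527 0.37501423 0.06216986]
row [[ 0.88421442 -0.00459934  0.06023716]
 [ 0.8695122  -0.00505229  0.05528964]
 [ 0.85282854 -0.0054507   0.05542545]
 [ 0.83478904 -0.00580331  0.05946167]
 [ 0.81930177 -0.00623294  0.05661322]] 0.06023715597334255
```

```bash
cat >> h.py <<'E'
import json
def plan(wps,maxturn=.95,mx=.95,n=20):
    "wps: list of (x,y,z,phi) ; phi continuous; L-inf stepping; prints rows"
    s,p,R=pose(); phi=np.degrees(np.arctan2(R[1,1],R[0,1])); p=p.copy(); rows=[]
    for (x,y,z,ph) in wps:
        t=np.array([x,y,z]); phi+= 360*round((ph-phi)/360) if abs(ph-phi)>270 else 0
        while True:
            a=np.radians(phi); Y=np.array([np.cos(a),np.sin(a),0]);X=np.array([0,0,-1.]);Z=np.cross(X,Y)
            RR=np.stack([X,Y,Z],1)
            d=RR.T@(t-p)/.02; w=-np.radians(ph-phi)/.08
            k=max(np.abs(d).max()/mx,abs(w)/maxturn)
            if k<.06: break
            k=max(k,1)
            dd=np.round(d/k,2); ww=round(w/k,2)
            rows.append([*dd,ww]); p=p+RR@dd*.02; phi-=np.degrees(ww*.08)
    print(len(rows),'rows; end',p,phi)
    for i in range(0,len(rows),n):
        print(json.dumps([{k:float(v) for k,v in zip(('dx','dy','dz','wx'),q) if v} for q in rows[i:i+n]]))
E
python3 - <<'E'
from h import *
plan([(.5,.36,.22,-150),(.59,.0,.22,-190),(.44,-.32,.2,-197.9)])
E
```

```text
62 rows; end [ 0.43997468 -0.31989238  0.19993888] -197.92057808006186
[{"dx": 0.04, "dy": 0.49, "dz": -0.95, "wx": 0.48}, {"dx": 0.04, "dy": 0.44, "dz": -0.95, "wx": 0.47}, {"dx": 0.04, "dy": 0.4, "dz": -0.95, "wx": 0.46}, {"dx": 0.04, "dy": 0.36, "dz": -0.95, "wx": 0.46}, {"dx": 0.04, "dy": 0.32, "dz": -0.95, "wx": 0.45}, {"dx": 0.04, "dy": 0.28, "dz": -0.95, "wx": 0.44}, {"dx": 0.04, "dy": 0.24, "dz": -0.95, "wx": 0.44}, {"dx": 0.04, "dy": 0.21, "dz": -0.95, "wx": 0.44}, {"dx": 0.04, "dy": 0.17, "dz": -0.95, "wx": 0.43}, {"dx": 0.04, "dy": 0.14, "dz": -0.95, "wx": 0.43}, {"dx": 0.04, "dy": 0.11, "dz": -0.95, "wx": 0.43}, {"dx": 0.04, "dy": 0.07, "dz": -0.95, "wx": 0.43}, {"dx": 0.04, "dy": 0.04, "dz": -0.95, "wx": 0.43}, {"dx": 0.04, "dy": 0.01, "dz": -0.95, "wx": 0.43}, {"dx": 0.04, "dy": -0.02, "dz": -0.95, "wx": 0.43}, {"dx": 0.04, "dy": -0.06, "dz": -0.95, "wx": 0.43}, {"dx": 0.04, "dy": -0.09, "dz": -0.95, "wx": 0.43}, {"dx": 0.03, "dy": -0.12, "dz": -0.95, "wx": 0.43}, {"dx": 0.04, "dy": -0.15, "dz": -0.95, "wx": 0.43}, {"dx": 0.03, "dy": -0.19, "dz": -0.95, "wx": 0.43}]
[{"
[... 1202 characters left out ...]
: 0.05, "dy": 0.22, "dz": -0.95, "wx": 0.1}, {"dx": 0.06, "dy": 0.21, "dz": -0.95, "wx": 0.09}, {"dx": 0.05, "dy": 0.2, "dz": -0.95, "wx": 0.09}, {"dx": 0.05, "dy": 0.2, "dz": -0.95, "wx": 0.1}, {"dx": 0.06, "dy": 0.19, "dz": -0.95, "wx": 0.09}, {"dx": 0.05, "dy": 0.18, "dz": -0.95, "wx": 0.09}, {"dx": 0.06, "dy": 0.17, "dz": -0.95, "wx": 0.1}, {"dx": 0.05, "dy": 0.17, "dz": -0.95, "wx": 0.09}, {"dx": 0.06, "dy": 0.16, "dz": -0.95, "wx": 0.1}, {"dx": 0.05, "dy": 0.15, "dz": -0.95, "wx": 0.09}, {"dx": 0.06, "dy": 0.14, "dz": -0.95, "wx": 0.1}, {"dx": 0.05, "dy": 0.13, "dz": -0.95, "wx": 0.09}]
[{"dx": 0.06, "dy": 0.13, "dz": -0.95, "wx": 0.1}, {"dx": 0.01, "dy": 0.03, "dz": -0.2, "wx": 0.02}]
```

Request:
arm_command([
  {"dy": 0.5,"dz": -1,"wx": 0.5},
  {"dy": 0.4,"dz": -1,"wx": 0.5},
  {"dy": 0.4,"dz": -1,"wx": 0.5},
  {"dy": 0.4,"dz": -1,"wx": 0.5},
  {"dy": 0.3,"dz": -1,"wx": 0.5},
  {"dy": 0.3,"dz": -1,"wx": 0.5},
  {"dy": 0.2,"dz": -1,"wx": 0.5},
  {"dy": 0.2,"dz": -1,"wx": 0.5},
  {"dy": 0.1,"dz": -1,"wx": 0.5},
  {"dy": 0.1,"dz": -1,"wx": 0.5},
  {"dz": -1,"wx": 0.5},
  {"dz": -1,"wx": 0.5},
  {"dz": -1,"wx": 0.5},
  {"dz": -1,"wx": 0.5},
  {"dz": -1,"wx": 0.5},
  {"dz": -1,"wx": 0.5},
  {"dy": -0.1,"dz": -1,"wx": 0.5},
  {"dy": -0.1,"dz": -1,"wx": 0.5},
  {"dy": -0.2,"dz": -1,"wx": 0.5},
  {"dy": -0.2,"dz": -1,"wx": 0.5},
], fingers=0.1)

```text
schema error: expected keys dx, dy, dz, wx, wy, wz
```

```bash
python3 - <<'E'
from h import *
to([.44,-.32,.12],-197.9)
plan([(.58,.0,.22,-185),(.45,-.32,.2,-197.9)])
E
```

```text
t 0.9 tcp [0.1675 0.6539 0.2375] tool y ang -104.4 xdown [-0. -0. -1.] q [ 92.  21.   1.  -0. -70. -17.] F [ 0.  -0.1  0.3] w 0.0876
 target yaw -17.900000000000006 turn units/.08 [-18.86   0.    -0.  ] shift units(cur axes) [  5.88  43.79 -25.28] shift units(target axes) [ 5.88 27.93 42.15]
56 rows; end [ 0.4500677  -0.31996333  0.19993888] -197.92057808006177
[{"dx": 0.03, "dy": 0.9, "dz": -0.95, "wx": 0.59}, {"dx": 0.03, "dy": 0.82, "dz": -0.95, "wx": 0.57}, {"dx": 0.03, "dy": 0.74, "dz": -0.95, "wx": 0.55}, {"dx": 0.03, "dy": 0.68, "dz": -0.95, "wx": 0.53}, {"dx": 0.03, "dy": 0.62, "dz": -0.95, "wx": 0.52}, {"dx": 0.02, "dy": 0.56, "dz": -0.95, "wx": 0.5}, {"dx": 0.02, "dy": 0.51, "dz": -0.95, "wx": 0.49}, {"dx": 0.02, "dy": 0.47, "dz": -0.95, "wx": 0.48}, {"dx": 0.02, "dy": 0.42, "dz": -0.95, "wx": 0.47}, {"dx": 0.02, "dy": 0.38, "dz": -0.95, "wx": 0.47}, {"dx": 0.02, "dy": 0.34, "dz": -0.95, "wx": 0.46}, {"dx": 0.02, "dy": 0.3, "dz": -0.95, "wx": 0.45}, {"dx": 0.02, "dy": 0.26, "dz": -0.95, "wx": 0.45}, {"dx": 0.02, "dy": 0.23, "dz": -0.95, "wx": 0.44}, {"dx": 0.02, "dy": 0.19,
[... 1431 characters left out ...]
6, "dy": 0.24, "dz": -0.95, "wx": 0.16}, {"dx": 0.06, "dy": 0.23, "dz": -0.95, "wx": 0.16}, {"dx": 0.05, "dy": 0.21, "dz": -0.95, "wx": 0.16}, {"dx": 0.05, "dy": 0.2, "dz": -0.95, "wx": 0.16}, {"dx": 0.06, "dy": 0.19, "dz": -0.95, "wx": 0.16}, {"dx": 0.05, "dy": 0.18, "dz": -0.95, "wx": 0.16}, {"dx": 0.06, "dy": 0.16, "dz": -0.95, "wx": 0.16}, {"dx": 0.05, "dy": 0.15, "dz": -0.95, "wx": 0.16}, {"dx": 0.05, "dy": 0.14, "dz": -0.95, "wx": 0.15}, {"dx": 0.06, "dy": 0.13, "dz": -0.95, "wx": 0.16}, {"dx": 0.05, "dy": 0.11, "dz": -0.95, "wx": 0.15}, {"dx": 0.06, "dy": 0.1, "dz": -0.95, "wx": 0.16}, {"dx": 0.05, "dy": 0.1, "dz": -0.95, "wx": 0.15}, {"dx": 0.05, "dy": 0.06, "dz": -0.76, "wx": 0.13}]
```

Request:
arm_command([
  {"dx": 0,"dy": 0.5,"dz": -1,"wx": 0.5,"wy": 0,"wz": 0},
  {"dx": 0,"dy": 0.4,"dz": -1,"wx": 0.5,"wy": 0,"wz": 0},
  {"dx": 0,"dy": 0.4,"dz": -1,"wx": 0.5,"wy": 0,"wz": 0},
  {"dx": 0,"dy": 0.4,"dz": -1,"wx": 0.5,"wy": 0,"wz": 0},
  {"dx": 0,"dy": 0.3,"dz": -1,"wx": 0.5,"wy": 0,"wz": 0},
  {"dx": 0,"dy": 0.3,"dz": -1,"wx": 0.5,"wy": 0,"wz": 0},
  {"dx": 0,"dy": 0.2,"dz": -1,"wx": 0.5,"wy": 0,"wz": 0},
  {"dx": 0,"dy": 0.2,"dz": -1,"wx": 0.5,"wy": 0,"wz": 0},
  {"dx": 0,"dy": 0.1,"dz": -1,"wx": 0.5,"wy": 0,"wz": 0},
  {"dx": 0,"dy": 0.1,"dz": -1,"wx": 0.5,"wy": 0,"wz": 0},
  {"dx": 0,"dy": 0,"dz": -1,"wx": 0.5,"wy": 0,"wz": 0},
  {"dx": 0,"dy": 0,"dz": -1,"wx": 0.5,"wy": 0,"wz": 0},
  {"dx": 0,"dy": 0,"dz": -1,"wx": 0.5,"wy": 0,"wz": 0},
  {"dx": 0,"dy": 0,"dz": -1,"wx": 0.5,"wy": 0,"wz": 0},
  {"dx": 0,"dy": 0,"dz": -1,"wx": 0.5,"wy": 0,"wz": 0},
  {"dx": 0,"dy": 0,"dz": -1,"wx": 0.5,"wy": 0,"wz": 0},
  {"dx": 0,"dy": -0.1,"dz": -1,"wx": 0.5,"wy": 0,"wz": 0},
  {"dx": 0,"dy": -0.1,"dz": -1,"wx": 0.5,"wy": 0,"wz": 0},
  {"dx": 0,"dy": -0.2,"dz": -1,"wx": 0.5,"wy": 0,"wz": 0},
  {"dx": 0,"dy": -0.2,"dz": -1,"wx": 0.5,"wy": 0,"wz": 0},
], fingers=0.1)

```text
time_s: 2.57
tcp_pos: [0.4824, 0.3466, 0.2397]
eef_rot: [-59.8, 89.7, 56.6]
contact_force: [-0.0, 0.6, -0.4]
gripper_width: 0.0398
```

```bash
sed -i 's/        print(json.dumps.*/        print([[float(v) for v in q] for q in rows[i:i+n]])/' h.py; python3 - <<'E'
from h import *
to([.44,-.32,.12],-197.9)
plan([(.58,.0,.22,-185),(.45,-.32,.2,-197.9)])
E
```

```text
t 2.57 tcp [0.4824 0.3466 0.2397] tool y ang -153.6 xdown [ 0.003  0.004 -1.   ] q [ 55.  13. -10.  -0. -67. -28.] F [-0.   0.6 -0.4] w 0.0398
 target yaw -197.9 turn units/.08 [9.66 0.05 0.04] shift units(cur axes) [  5.84  16.74 -28.93] shift units(target axes) [  5.98  -8.23 -32.37]
37 rows; end [ 0.44992314 -0.32000242  0.20005096] -197.87933549069785
[[0.05, 0.18, -0.95, 0.37], [0.05, 0.15, -0.95, 0.37], [0.05, 0.12, -0.95, 0.36], [0.05, 0.09, -0.95, 0.36], [0.05, 0.07, -0.95, 0.36], [0.05, 0.04, -0.95, 0.36], [0.05, 0.01, -0.95, 0.36], [0.05, -0.02, -0.95, 0.36], [0.05, -0.04, -0.95, 0.36], [0.05, -0.07, -0.95, 0.36], [0.05, -0.1, -0.95, 0.36], [0.06, -0.13, -0.95, 0.37], [0.05, -0.15, -0.95, 0.37], [0.06, -0.18, -0.95, 0.37], [0.06, -0.21, -0.95, 0.37], [0.05, -0.25, -0.95, 0.37], [0.06, -0.27, -0.95, 0.38], [0.06, -0.31, -0.95, 0.38], [0.03, -0.23, -0.63, 0.26], [0.06, 0.29, -0.95, 0.16]]
[[0.06, 0.28, -0.95, 0.16], [0.06, 0.27, -0.95, 0.16], [0.06, 0.25, -0.95, 0.16], [0.06, 0.24, -0.95, 0.16], [0.06, 0.23, -0.95, 0.16], [0.06, 0.21, -0.95, 0.16], [0.05, 0.2, -0.95, 0.16], [0.05, 0.19, -0.95, 0.16], [0.06, 0.18, -0.95, 0.16], [0.05, 0.16, -0.95, 0.16], [0.05, 0.15, -0.95, 0.16], [0.06, 0.14, -0.95, 0.15], [0.05, 0.13, -0.95, 0.16], [0.06, 0.12, -0.95, 0.15], [0.05, 0.1, -0.95, 0.15], [0.06, 0.09, -0.95, 0.16], [0.04, 0.07, -0.77, 0.12]]
```

```bash
python3 - <<'E'
from h import *
import pickle
m0=r.camera_model('wrist')
p,d=r.capture('wrist'); cv2.imwrite('pics/w1.png',p[:,:,::-1]); pickle.dump((p,d,m0),open('w1.pkl','wb'))
C=cloud(d,m0); z=C[:,:,2]
for lo,hi in [(.006,.014),(.03,.045)]:
    k=((z>lo)&(z<hi)&(d>0)&(np.abs(C[:,:,0]-.48)<.15)&(np.abs(C[:,:,1]-.3)<.1)).astype(np.uint8)
    n,L,S,_=cv2.connectedComponentsWithStats(k)
    i=1+S[1:,4].argmax(); P=C[L==i]; print(S[i],cv2.minAreaRect((P[:,:2]*1000).astype(np.float32)),P[:,2].mean())
E
```

```text
[ 299   77   97  130 9264] ((472.8214416503906, 313.2215881347656), (100.1962890625, 140.31524658203125), 24.59281349182129) 0.009191302214730027
[187 113  29  53 404] ((608.5125732421875, 371.218505859375), (21.703842163085938, 53.69723129272461), 29.16964340209961) 0.03422015962300738
```

View pics/w1.png

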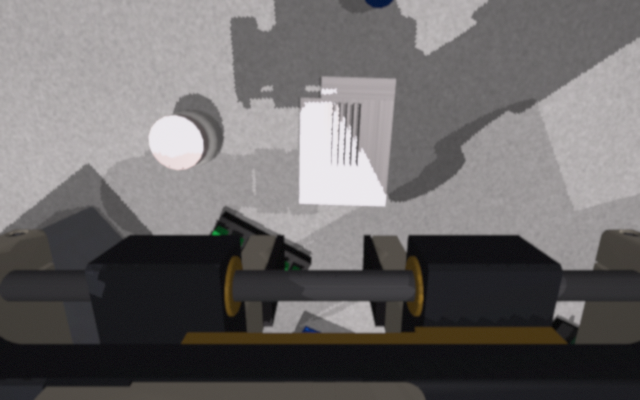

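Request:
arm_command([
  {"dx": 0,"dy": 0.2,"dz": -1,"wx": 0.4,"wy": 0,"wz": 0},
  {"dx": 0,"dy": 0.1,"dz": -1,"wx": 0.4,"wy": 0,"wz": 0},
  {"dx": 0,"dy": 0.1,"dz": -1,"wx": 0.4,"wy": 0,"wz": 0},
  {"dx": 0,"dy": 0.1,"dz": -1,"wx": 0.4,"wy": 0,"wz": 0},
  {"dx": 0,"dy": 0.1,"dz": -1,"wx": 0.4,"wy": 0,"wz": 0},
  {"dx": 0,"dy": 0,"dz": -1,"wx": 0.4,"wy": 0,"wz": 0},
  {"dx": 0,"dy": 0,"dz": -1,"wx": 0.4,"wy": 0,"wz": 0},
  {"dx": 0,"dy": 0,"dz": -1,"wx": 0.4,"wy": 0,"wz": 0},
  {"dx": 0,"dy": 0,"dz": -1,"wx": 0.4,"wy": 0,"wz": 0},
  {"dx": 0,"dy": -0.1,"dz": -1,"wx": 0.4,"wy": 0,"wz": 0},
  {"dx": 0,"dy": -0.1,"dz": -1,"wx": 0.4,"wy": 0,"wz": 0},
  {"dx": 0,"dy": -0.1,"dz": -1,"wx": 0.4,"wy": 0,"wz": 0},
  {"dx": 0,"dy": -0.2,"dz": -1,"wx": 0.4,"wy": 0,"wz": 0},
  {"dx": 0,"dy": -0.2,"dz": -1,"wx": 0.4,"wy": 0,"wz": 0},
  {"dx": 0,"dy": -0.2,"dz": -1,"wx": 0.4,"wy": 0,"wz": 0},
  {"dx": 0,"dy": -0.2,"dz": -1,"wx": 0.4,"wy": 0,"wz": 0},
  {"dx": 0,"dy": -0.2,"dz": -1,"wx": 0.3,"wy": 0,"wz": 0},
  {"dx": 0,"dy": 0,"dz": -1,"wx": 0.2,"wy": 0,"wz": 0},
  {"dx": 0,"dy": 0.3,"dz": -1,"wx": 0.1,"wy": 0,"wz": 0},
  {"dx": 0,"dy": 0.3,"dz": -1,"wx": 0.1,"wy": 0,"wz": 0},
])

```text
time_s: 4.28
tcp_pos: [0.5396, -0.0818, 0.2411]
eef_rot: [-50.9, 89.4, 29.4]
contact_force: [-0.3, -0.0, 0.8]
gripper_width: 0.0395
```

```bash
python3 - <<'E'
from h import *
plan([(.45,-.27,.22,-197.9)])
E
```

```text
11 rows; end [ 0.44988964 -0.270046    0.22008549] -197.88969090002536
[[0.1, 0.27, -0.95, 0.17], [0.1, 0.25, -0.95, 0.17], [0.1, 0.24, -0.95, 0.17], [0.1, 0.23, -0.95, 0.17], [0.1, 0.21, -0.95, 0.17], [0.1, 0.2, -0.95, 0.16], [0.1, 0.19, -0.95, 0.16], [0.1, 0.17, -0.95, 0.16], [0.09, 0.16, -0.95, 0.17], [0.1, 0.15, -0.95, 0.16], [0.06, 0.1, -0.69, 0.12]]
```

Request:
arm_command([
  {"dx": 0,"dy": 0.3,"dz": -1,"wx": 0.2,"wy": 0,"wz": 0},
  {"dx": 0,"dy": 0.3,"dz": -1,"wx": 0.2,"wy": 0,"wz": 0},
  {"dx": 0,"dy": 0.2,"dz": -1,"wx": 0.2,"wy": 0,"wz": 0},
  {"dx": 0,"dy": 0.2,"dz": -1,"wx": 0.2,"wy": 0,"wz": 0},
  {"dx": 0,"dy": 0.2,"dz": -1,"wx": 0.2,"wy": 0,"wz": 0},
  {"dx": 0,"dy": 0.2,"dz": -1,"wx": 0.2,"wy": 0,"wz": 0},
  {"dx": 0,"dy": 0.2,"dz": -1,"wx": 0.2,"wy": 0,"wz": 0},
  {"dx": 0,"dy": 0.2,"dz": -1,"wx": 0.2,"wy": 0,"wz": 0},
  {"dx": 0,"dy": 0.1,"dz": -0.4,"wx": 0.1,"wy": 0,"wz": 0},
  {"dx": 0,"dy": 0,"dz": 0,"wx": 0,"wy": 0,"wz": 0},
])

```text
time_s: 5.12
tcp_pos: [0.4521, -0.2519, 0.2414]
eef_rot: [-52.9, 89.2, 18.2]
contact_force: [0.1, -0.6, 0.8]
gripper_width: 0.0392
```

```bash
python3 - <<'E'
from h import *
import pickle
to([.44,-.32,.0625],-197.9)
m0=r.camera_model('wrist')
p,d=r.capture('wrist'); cv2.imwrite('pics/w2.png',p[:,:,::-1]); pickle.dump((p,d,m0),open('w2.pkl','wb'))
C=cloud(d,m0); z=C[:,:,2]
for lo,hi in [(.057,.075),(.045,.053)]:
    k=((z>lo)&(z<hi)&(d>0)&(np.abs(C[:,:,0]-.455)<.12)&(np.abs(C[:,:,1]+.32)<.1)).astype(np.uint8)
    n,L,S,_=cv2.connectedComponentsWithStats(k)
    for i in range(1,n):
      if S[i,4]>100: P=C[L==i]; print(S[i],cv2.minAreaRect((P[:,:2]*1000).astype(np.float32)),P[:,2].mean())
E
```

```text
t 5.12 tcp [ 0.4521 -0.2519  0.2414] tool y ang 161.1 xdown [ 0.013  0.004 -1.   ] q [ -8.   5. -19.  -0. -65. -11.] F [ 0.1 -0.6  0.8] w 0.0392
 target yaw -197.9 turn units/.08 [-0.22  0.1   0.14] shift units(cur axes) [ 8.92 -0.43 -3.49] shift units(target axes) [ 8.95 -0.47 -3.43]
[ 298    0   29  166 4031] ((434.865234375, -334.080078125), (143.00299072265625, 22.04645538330078), 72.19140625) 0.06306214713241452
[ 325    8   72  157 2582] ((409.6105651855469, -323.0099182128906), (126.59236145019531, 71.70964813232422), 89.15238189697266) 0.049026906156372604
[ 190   30  119  163 3738] ((486.153076171875, -323.6351623535156), (126.46955871582031, 108.78938293457031), 89.40510559082031) 0.04891794860280743
```

View pics/w2.png

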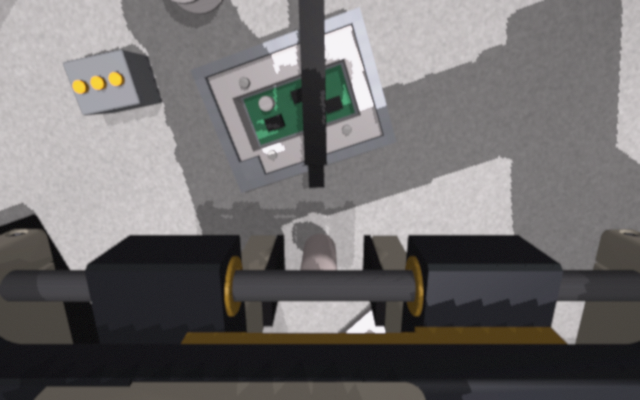

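```bash
python3 - <<'E'
from h import *
import pickle
to([.4365,-.33,.0625],-197.8)
p,d,m0=pickle.load(open('w2.pkl','rb'))
C=cloud(d,m0); z=C[:,:,2]
k=((z>.045)&(z<.053)&(d>0)&(np.abs(C[:,:,0]-.455)<.12)&(np.abs(C[:,:,1]+.32)<.1)).astype(np.uint8)
n,L,S,_=cv2.connectedComponentsWithStats(k)
P=np.concatenate([C[L==i] for i in range(1,n) if S[i,4]>1000]); print(cv2.minAreaRect((P[:,:2]*1000).astype(np.float32)))
E
```

```text
t 5.17 tcp [ 0.4524 -0.2514  0.2414] tool y ang 161.1 xdown [ 0.013  0.004 -1.   ] q [ -8.   5. -19.  -0. -65. -11.] F [0.3 0.4 0.6] w 0.0394
 target yaw -197.8 turn units/.08 [-0.23  0.11  0.14] shift units(cur axes) [ 8.92 -0.42 -4.05] shift units(target axes) [ 8.95 -0.44 -3.99]
((457.2573547363281, -323.4169921875), (126.62918090820312, 166.58518981933594), 89.40657043457031)
```

Request:
arm_command([
  {"dx": 0,"dy": -0.1,"dz": -1,"wx": -0.2,"wy": 0.1,"wz": 0.1},
  {"dx": 0.5,"dy": -0.1,"dz": -1,"wx": 0,"wy": 0,"wz": 0},
  {"dx": 1,"dy": -0.1,"dz": -1,"wx": 0,"wy": 0,"wz": 0},
  {"dx": 1,"dy": -0.1,"dz": -1,"wx": 0,"wy": 0,"wz": 0},
  {"dx": 1,"dy": 0,"dz": 0,"wx": 0,"wy": 0,"wz": 0},
  {"dx": 1,"dy": 0,"dz": 0,"wx": 0,"wy": 0,"wz": 0},
  {"dx": 1,"dy": 0,"dz": 0,"wx": 0,"wy": 0,"wz": 0},
  {"dx": 1,"dy": 0,"dz": 0,"wx": 0,"wy": 0,"wz": 0},
  {"dx": 0,"dy": 0,"dz": 0,"wx": 0,"wy": 0,"wz": 0},
])

```text
time_s: 5.92
tcp_pos: [0.4409, -0.3307, 0.1094]
eef_rot: [-87.2, 89.2, -14.8]
contact_force: [-0.2, 0.6, -1.6]
gripper_width: 0.0395
```

```bash
python3 - <<'E'
from h import *
to([.4365,-.33,.0625],-197.8)
E
```

```text
t 5.92 tcp [ 0.4409 -0.3307  0.1094] tool y ang 162.3 xdown [ 0.013 -0.003 -1.   ] q [-17.  15. -25.  -0. -49.  -1.] F [-0.2  0.6 -1.6] w 0.0395
 target yaw -197.8 turn units/.08 [0.03 0.01 0.16] shift units(cur axes) [ 2.34  0.25 -0.04] shift units(target axes) [ 2.35  0.22 -0.04]
```

Request:
arm_command([
  {"dx": 0.6,"dy": 0.2,"dz": 0,"wx": 0,"wy": 0,"wz": 0.2},
  {"dx": 0.9,"dy": 0,"dz": 0,"wx": 0,"wy": 0,"wz": 0},
  {"dx": 0.7,"dy": 0,"dz": 0,"wx": 0,"wy": 0,"wz": 0},
  {"dx": 0,"dy": 0,"dz": 0,"wx": 0,"wy": 0,"wz": 0},
])

```text
time_s: 6.25
tcp_pos: [0.4398, -0.3283, 0.0659]
eef_rot: [92.9, 89.9, 165.4]
contact_force: [-0.3, 0.2, -0.8]
gripper_width: 0.0396
```

```bash
python3 - <<'E'
from h import *
to([.4365,-.33,.0625],-197.8)
E
```

```text
t 6.25 tcp [ 0.4398 -0.3283  0.0659] tool y ang 162.5 xdown [-0.002  0.001 -1.   ] q [-16.  19. -27.   0. -44.  -1.] F [-0.3  0.2 -0.8] w 0.0396
 target yaw -197.8 turn units/.08 [ 0.07 -0.   -0.03] shift units(cur axes) [ 0.17  0.13 -0.13] shift units(target axes) [ 0.17  0.13 -0.13]
```

Request:
arm_command([
  {"dx": 0.2,"dy": 0.15,"dz": 0,"wx": 0,"wy": 0,"wz": 0},
  {"dx": 0,"dy": 0,"dz": 0,"wx": 0,"wy": 0,"wz": 0},
])

```text
time_s: 6.42
tcp_pos: [0.4377, -0.3271, 0.0628]
eef_rot: [102.1, 89.9, 174.7]
contact_force: [-0.1, 0.4, -0.5]
gripper_width: 0.0395
```

Request:
arm_command([
  {"dx": 0,"dy": 0,"dz": 0,"wx": 0,"wy": 0,"wz": 0},
  {"dx": 0,"dy": 0,"dz": 0,"wx": 0,"wy": 0,"wz": 0},
  {"dx": 0,"dy": 0,"dz": 0,"wx": 0,"wy": 0,"wz": 0},
  {"dx": 0,"dy": 0,"dz": 0,"wx": 0,"wy": 0,"wz": 0},
], fingers=1, force=20)

```text
time_s: 6.75
tcp_pos: [0.4396, -0.3275, 0.0662]
eef_rot: [-106.0, 89.8, -33.3]
contact_force: [1.2, 0.5, -0.5]
gripper_width: 0.0218
```

Request:
arm_command([
  {"dx": -0.5,"dy": 0,"dz": 0,"wx": 0,"wy": 0,"wz": 0},
  {"dx": -1,"dy": 0,"dz": 0,"wx": 0,"wy": 0,"wz": 0},
  {"dx": -1,"dy": 0,"dz": 0,"wx": 0,"wy": 0,"wz": 0},
  {"dx": -1,"dy": 0,"dz": 0,"wx": 0,"wy": 0,"wz": 0},
])

```text
time_s: 7.08
tcp_pos: [0.4366, -0.3264, 0.1368]
eef_rot: [92.6, 89.7, 165.2]
contact_force: [0.4, 0.0, -0.1]
gripper_width: 0.0216
```

```bash
python3 - <<'E'
from h import *
to([.68,-.024,.1],173.2)
p,d,m=cap('scene','s1.png')
cv2.imwrite('pics/s1z.png',cv2.resize(p[200:400,120:420],None,fx=2.5,fy=2.5,interpolation=2)[:,:,::-1])
E
```

```text
t 7.08 tcp [ 0.4366 -0.3264  0.1368] tool y ang 162.6 xdown [-0.005  0.001 -1.   ] q [-16.  14. -23.   0. -53.  -1.] F [ 0.4  0.  -0.1] w 0.0216
 target yaw 173.2 turn units/.08 [-2.32  0.   -0.06] shift units(cur axes) [ 1.8  -7.1  18.07] shift units(target axes) [  1.84 -10.3   16.46]
```

View pics/s1z.png

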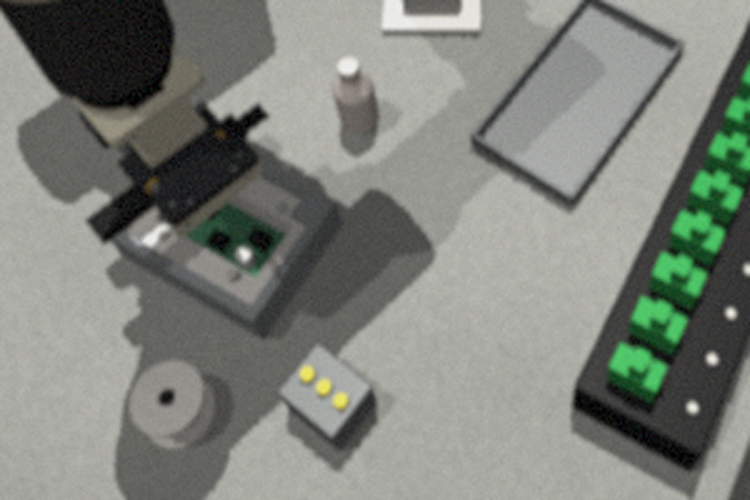

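```bash
python3 - <<'E'
from h import *
plan([(.679,-.0305,.13,173.2)])
E
```

```text
18 rows; end [ 0.67894583 -0.03047833  0.1300602 ] 173.1793880969705
[[0.03, -0.38, 0.95, -0.12], [0.03, -0.39, 0.95, -0.12], [0.03, -0.4, 0.95, -0.12], [0.03, -0.41, 0.95, -0.13], [0.03, -0.42, 0.95, -0.13], [0.03, -0.43, 0.95, -0.13], [0.03, -0.44, 0.95, -0.13], [0.03, -0.45, 0.95, -0.13], [0.03, -0.47, 0.95, -0.13], [0.03, -0.48, 0.95, -0.13], [0.03, -0.49, 0.95, -0.13], [0.03, -0.51, 0.95, -0.13], [0.04, -0.52, 0.95, -0.13], [0.03, -0.53, 0.95, -0.13], [0.04, -0.54, 0.95, -0.13], [0.03, -0.56, 0.95, -0.13], [0.04, -0.57, 0.95, -0.13], [0.03, -0.55, 0.91, -0.12]]
```

Request:
arm_command([
  {"dx": -0.3,"dy": -0.4,"dz": 0.9,"wx": -0.1,"wy": 0,"wz": 0},
  {"dx": 0,"dy": -0.4,"dz": 0.9,"wx": -0.1,"wy": 0,"wz": 0},
  {"dx": 0,"dy": -0.4,"dz": 0.9,"wx": -0.1,"wy": 0,"wz": 0},
  {"dx": 0,"dy": -0.4,"dz": 0.9,"wx": -0.1,"wy": 0,"wz": 0},
  {"dx": 0,"dy": -0.4,"dz": 0.9,"wx": -0.1,"wy": 0,"wz": 0},
  {"dx": 0,"dy": -0.4,"dz": 0.9,"wx": -0.1,"wy": 0,"wz": 0},
  {"dx": 0,"dy": -0.4,"dz": 0.9,"wx": -0.1,"wy": 0,"wz": 0},
  {"dx": 0,"dy": -0.4,"dz": 0.9,"wx": -0.1,"wy": 0,"wz": 0},
  {"dx": 0,"dy": -0.5,"dz": 0.9,"wx": -0.2,"wy": 0,"wz": 0},
  {"dx": 0,"dy": -0.5,"dz": 0.9,"wx": -0.2,"wy": 0,"wz": 0},
  {"dx": 0,"dy": -0.5,"dz": 0.9,"wx": -0.2,"wy": 0,"wz": 0},
  {"dx": 0,"dy": -0.5,"dz": 0.9,"wx": -0.2,"wy": 0,"wz": 0},
  {"dx": 0,"dy": -0.5,"dz": 0.9,"wx": -0.2,"wy": 0,"wz": 0},
  {"dx": 0,"dy": -0.5,"dz": 0.9,"wx": -0.2,"wy": 0,"wz": 0},
  {"dx": 0,"dy": -0.5,"dz": 0.9,"wx": -0.2,"wy": 0,"wz": 0},
  {"dx": 0,"dy": -0.5,"dz": 0.9,"wx": -0.2,"wy": 0,"wz": 0},
  {"dx": 0,"dy": 0,"dz": 0,"wx": 0,"wy": 0,"wz": 0},
])

```text
time_s: 8.55
tcp_pos: [0.6557, -0.0689, 0.1685]
eef_rot: [-96.7, 88.8, -12.7]
contact_force: [0.2, -0.4, -0.4]
gripper_width: 0.0216
```

```bash
python3 - <<'E'
from h import *
to([.679,-.0305,.022],173.2)
E
```

```text
t 8.55 tcp [ 0.6557 -0.0689  0.1685] tool y ang 174.0 xdown [ 0.021 -0.005 -1.   ] q [ 11.  21.  -8.   1. -60. -18.] F [ 0.2 -0.4 -0.4] w 0.0216
 target yaw 173.2 turn units/.08 [ 0.16 -0.03  0.27] shift units(cur axes) [ 7.34 -0.8   2.05] shift units(target axes) [ 7.33 -0.93  2.05]
```

Request:
arm_command([
  {"dx": 0.5,"dy": -0.4,"dz": 1,"wx": 0.1,"wy": 0,"wz": 0.3},
  {"dx": 1,"dy": -0.5,"dz": 1,"wx": 0,"wy": 0,"wz": 0},
  {"dx": 1,"dy": 0,"dz": 0,"wx": 0,"wy": 0,"wz": 0},
  {"dx": 1,"dy": 0,"dz": 0,"wx": 0,"wy": 0,"wz": 0},
  {"dx": 1,"dy": 0,"dz": 0,"wx": 0,"wy": 0,"wz": 0},
  {"dx": 1,"dy": 0,"dz": 0,"wx": 0,"wy": 0,"wz": 0},
  {"dx": 0,"dy": 0,"dz": 0,"wx": 0,"wy": 0,"wz": 0},
])

```text
time_s: 9.13
tcp_pos: [0.6824, -0.0269, 0.0599]
eef_rot: [-103.8, 89.8, -20.2]
contact_force: [-1.1, 0.1, -2.0]
gripper_width: 0.0214
```

```bash
python3 - <<'E'
from h import *
to([.679,-.0305,.022],173.2)
E
```

```text
t 9.13 tcp [ 0.6824 -0.0269  0.0599] tool y ang 173.6 xdown [ 0.003 -0.001 -1.   ] q [ 14.  30. -10.   0. -50. -21.] F [-1.1  0.1 -2. ] w 0.0214
 target yaw 173.2 turn units/.08 [ 0.1  -0.01  0.04] shift units(cur axes) [ 1.9   0.16 -0.19] shift units(target axes) [ 1.9   0.15 -0.2 ]
```

Request:
arm_command([
  {"dx": 0.7,"dy": 0.1,"dz": -0.2,"wx": 0.1,"wy": 0,"wz": 0},
  {"dx": 0.6,"dy": 0,"dz": 0,"wx": 0,"wy": 0,"wz": 0},
  {"dx": 0.4,"dy": 0,"dz": 0,"wx": 0,"wy": 0,"wz": 0},
  {"dx": 0,"dy": 0,"dz": 0,"wx": 0,"wy": 0,"wz": 0},
])

```text
time_s: 9.47
tcp_pos: [0.6815, -0.0309, 0.0275]
eef_rot: [-102.6, 89.7, -19.4]
contact_force: [-0.6, -0.2, -0.7]
gripper_width: 0.0216
```

```bash
python3 - <<'E'
from h import *
to([.679,-.0305,.021],173.2)
E
```

```text
t 9.47 tcp [ 0.6815 -0.0309  0.0275] tool y ang 173.2 xdown [ 0.005 -0.002 -1.   ] q [ 14.  32. -12.   0. -47. -21.] F [-0.6 -0.2 -0.7] w 0.0216
 target yaw 173.2 turn units/.08 [ 0.   -0.01  0.06] shift units(cur axes) [0.32 0.13 0.01] shift units(target axes) [0.32 0.13 0.01]
```

Lower to contact, then release partly (tray walls nearby are wide enough), then rise.

Request:
arm_command([
  {"dx": 0.3,"dy": 0,"dz": 0,"wx": 0,"wy": 0,"wz": 0},
  {"dx": 0.2,"dy": 0,"dz": 0,"wx": 0,"wy": 0,"wz": 0},
  {"dx": 0.1,"dy": 0,"dz": 0,"wx": 0,"wy": 0,"wz": 0},
])

```text
time_s: 9.72
tcp_pos: [0.6828, -0.0308, 0.0196]
eef_rot: [-100.8, 89.6, -17.5]
contact_force: [-10.8, 2.5, 25.0]
gripper_width: 0.0213
```

Request:
arm_command([
  {"dx": 0,"dy": 0,"dz": 0,"wx": 0,"wy": 0,"wz": 0},
  {"dx": 0,"dy": 0,"dz": 0,"wx": 0,"wy": 0,"wz": 0},
  {"dx": 0,"dy": 0,"dz": 0,"wx": 0,"wy": 0,"wz": 0},
], fingers=0)

```text
time_s: 9.97
tcp_pos: [0.6844, -0.0304, 0.0225]
eef_rot: [-92.6, 89.3, -9.2]
contact_force: [-0.4, 1.1, -0.4]
gripper_width: 0.0364
```

Request:
arm_command([
  {"dx": -0.6,"dy": 0,"dz": 0,"wx": 0,"wy": 0,"wz": 0},
  {"dx": -1,"dy": 0,"dz": 0,"wx": 0,"wy": 0,"wz": 0},
  {"dx": -1,"dy": 0,"dz": 0,"wx": 0,"wy": 0,"wz": 0},
  {"dx": -1,"dy": 0,"dz": 0,"wx": 0,"wy": 0,"wz": 0},
  {"dx": -1,"dy": 0,"dz": 0,"wx": 0,"wy": 0,"wz": 0},
])

```text
time_s: 10.38
tcp_pos: [0.681, -0.0307, 0.1156]
eef_rot: [-126.9, 89.7, -43.6]
contact_force: [-0.3, 0.7, 0.3]
gripper_width: 0.0438
```

```bash
python3 - <<'E'
from h import *
p,d,m=cap('scene','s2.png')
cv2.imwrite('pics/s2z.png',cv2.resize(p[150:350,250:550],None,fx=2.5,fy=2.5,interpolation=2)[:,:,::-1])
plan([(.56,.27,.16,207-360*0)])
plan([(.478,.302,.16,204.6)])
E
```

```text
17 rows; end [0.55998937 0.26990324 0.16000945] 206.99832441104468
[[-0.13, 0.53, 0.95, -0.49], [-0.13, 0.48, 0.95, -0.48], [-0.13, 0.43, 0.95, -0.47], [-0.12, 0.39, 0.95, -0.46], [-0.12, 0.35, 0.95, -0.46], [-0.12, 0.31, 0.95, -0.45], [-0.12, 0.27, 0.95, -0.45], [-0.12, 0.24, 0.95, -0.44], [-0.12, 0.2, 0.95, -0.44], [-0.12, 0.17, 0.95, -0.43], [-0.11, 0.13, 0.95, -0.43], [-0.11, 0.1, 0.95, -0.43], [-0.12, 0.07, 0.95, -0.43], [-0.11, 0.03, 0.95, -0.43], [-0.12, 0.0, 0.95, -0.43], [-0.11, -0.03, 0.95, -0.43], [-0.05, -0.02, 0.39, -0.18]]
19 rows; end [0.47790848 0.30204834 0.16000945] 204.61481998330052
[[-0.12, 0.75, 0.95, -0.42], [-0.12, 0.7, 0.95, -0.41], [-0.12, 0.65, 0.95, -0.4], [-0.11, 0.61, 0.95, -0.39], [-0.11, 0.57, 0.95, -0.39], [-0.11, 0.53, 0.95, -0.38], [-0.11, 0.49, 0.95, -0.37], [-0.11, 0.46, 0.95, -0.37], [-0.1, 0.42, 0.95, -0.36], [-0.1, 0.39, 0.95, -0.36], [-0.1, 0.36, 0.95, -0.35], [-0.1, 0.33, 0.95, -0.35], [-0.1, 0.3, 0.95, -0.35], [-0.1, 0.27, 0.95, -0.34], [-0.1, 0.24, 0.95, -0.34], [-0.1, 0.21, 0.95, -0.34], [-0.1, 0.19, 0.95, -0.34], [-0.09, 0.16, 0.95, -0.34], [-0.06, 0.09, 0.6, -0.21]]
```

View pics/s2z.png

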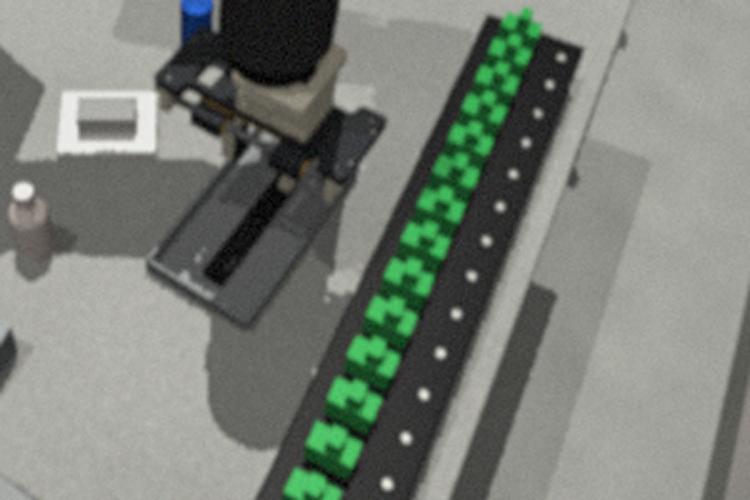

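Request:
arm_command([
  {"dx": -0.3,"dy": 0.8,"dz": 1,"wx": -0.4,"wy": 0,"wz": 0},
  {"dx": -0.3,"dy": 0.7,"dz": 1,"wx": -0.4,"wy": 0,"wz": 0},
  {"dx": -0.3,"dy": 0.7,"dz": 1,"wx": -0.4,"wy": 0,"wz": 0},
  {"dx": -0.2,"dy": 0.6,"dz": 1,"wx": -0.4,"wy": 0,"wz": 0},
  {"dx": -0.2,"dy": 0.6,"dz": 1,"wx": -0.4,"wy": 0,"wz": 0},
  {"dx": -0.2,"dy": 0.5,"dz": 1,"wx": -0.4,"wy": 0,"wz": 0},
  {"dx": -0.2,"dy": 0.5,"dz": 1,"wx": -0.4,"wy": 0,"wz": 0},
  {"dx": 0,"dy": 0.5,"dz": 1,"wx": -0.4,"wy": 0,"wz": 0},
  {"dx": 0,"dy": 0.4,"dz": 1,"wx": -0.4,"wy": 0,"wz": 0},
  {"dx": 0,"dy": 0.4,"dz": 1,"wx": -0.4,"wy": 0,"wz": 0},
  {"dx": 0,"dy": 0.4,"dz": 1,"wx": -0.4,"wy": 0,"wz": 0},
  {"dx": 0,"dy": 0.3,"dz": 1,"wx": -0.4,"wy": 0,"wz": 0},
  {"dx": 0,"dy": 0.3,"dz": 1,"wx": -0.4,"wy": 0,"wz": 0},
  {"dx": 0,"dy": 0.3,"dz": 1,"wx": -0.3,"wy": 0,"wz": 0},
  {"dx": 0,"dy": 0.2,"dz": 1,"wx": -0.3,"wy": 0,"wz": 0},
  {"dx": 0,"dy": 0.2,"dz": 1,"wx": -0.3,"wy": 0,"wz": 0},
  {"dx": 0,"dy": 0.2,"dz": 1,"wx": -0.3,"wy": 0,"wz": 0},
  {"dx": 0,"dy": 0,"dz": 0,"wx": 0,"wy": 0,"wz": 0},
], fingers=-0.7)

```text
time_s: 11.93
tcp_pos: [0.4809, 0.3039, 0.1731]
eef_rot: [-99.4, 87.9, 14.7]
contact_force: [-0.5, -0.2, 0.4]
gripper_width: 0.0745
```

```bash
python3 - <<'E'
from h import *
to([.478,.302,.15],204.6)
cap('wrist','w3.png')
E
```

```text
t 11.93 tcp [0.4809 0.3039 0.1731] tool y ang -155.9 xdown [ 0.035  0.009 -0.999] q [ 53.  12. -20.   2. -56. -30.] F [-0.5 -0.2  0.4] w 0.0745
 target yaw 204.6 turn units/.08 [-0.11 -0.08  0.45] shift units(cur axes) [ 1.15  0.21 -0.02] shift units(target axes) [ 1.16  0.17 -0.02]
```

View pics/w3.png

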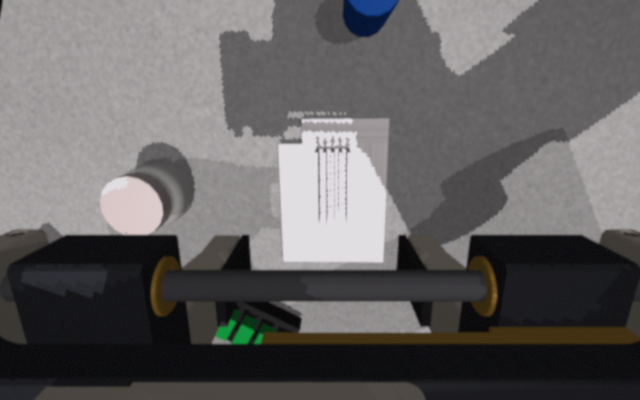

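Request:
arm_command([
  {"dx": 0.2,"dy": 0.2,"dz": 0,"wx": -0.1,"wy": -0.1,"wz": 0.5},
  {"dx": 1,"dy": 0,"dz": 0,"wx": 0,"wy": 0,"wz": 0},
  {"dx": 1,"dy": 0,"dz": 0,"wx": 0,"wy": 0,"wz": 0},
  {"dx": 1,"dy": 0,"dz": 0,"wx": 0,"wy": 0,"wz": 0},
  {"dx": 1,"dy": 0,"dz": 0,"wx": 0,"wy": 0,"wz": 0},
  {"dx": 0.4,"dy": 0,"dz": 0,"wx": 0,"wy": 0,"wz": 0},
  {"dx": 0,"dy": 0,"dz": 0,"wx": 0,"wy": 0,"wz": 0},
])

```text
time_s: 12.57
tcp_pos: [0.481, 0.3011, 0.084]
eef_rot: [-28.5, 89.6, 85.9]
contact_force: [-0.7, -0.5, 0.8]
gripper_width: 0.0745
```

```bash
python3 - <<'E'
from h import *
to([.478,.302,.0245],204.6)
E
```

```text
t 12.57 tcp [0.481  0.3011 0.084 ] tool y ang -155.6 xdown [ 0.     0.006 -1.   ] q [ 52.  19. -24.  -0. -47. -27.] F [-0.7 -0.5  0.8] w 0.0745
 target yaw 204.6 turn units/.08 [-0.04  0.07  0.04] shift units(cur axes) [2.97 0.13 0.09] shift units(target axes) [2.97 0.12 0.1 ]
```

Request:
arm_command([
  {"dx": 0.5,"dy": 0.1,"dz": 0.1,"wx": 0,"wy": 0.1,"wz": 0},
  {"dx": 1,"dy": 0,"dz": 0,"wx": 0,"wy": 0,"wz": 0},
  {"dx": 1,"dy": 0,"dz": 0,"wx": 0,"wy": 0,"wz": 0},
  {"dx": 0.4,"dy": 0,"dz": 0,"wx": 0,"wy": 0,"wz": 0},
  {"dx": 0,"dy": 0,"dz": 0,"wx": 0,"wy": 0,"wz": 0},
])

```text
time_s: 12.98
tcp_pos: [0.4815, 0.3038, 0.028]
eef_rot: [-100.1, 89.4, 14.3]
contact_force: [-0.4, -0.8, 0.8]
gripper_width: 0.0748
```

```bash
python3 - <<'E'
from h import *
to([.478,.302,.0245],204.6)
E
```

```text
t 12.98 tcp [0.4815 0.3038 0.028 ] tool y ang -155.7 xdown [ 0.01   0.003 -1.   ] q [ 52.  23. -27.   1. -39. -28.] F [-0.4 -0.8  0.8] w 0.0748
 target yaw 204.6 turn units/.08 [-0.06 -0.02  0.13] shift units(cur axes) [ 0.17  0.2  -0.01] shift units(target axes) [ 0.17  0.2  -0.01]
```

Request:
arm_command([
  {"dx": 0.2,"dy": 0.25,"dz": 0,"wx": -0.05,"wy": 0,"wz": 0.15},
  {"dx": 0.05,"dy": 0,"dz": 0,"wx": 0,"wy": 0,"wz": 0},
])

```text
time_s: 13.15
tcp_pos: [0.4771, 0.3021, 0.024]
eef_rot: [138.0, 89.9, -107.4]
contact_force: [0.1, -0.6, -0.7]
gripper_width: 0.0747
```

Request:
arm_command([
  {"dx": 0,"dy": 0,"dz": 0,"wx": 0,"wy": 0,"wz": 0},
  {"dx": 0,"dy": 0,"dz": 0,"wx": 0,"wy": 0,"wz": 0},
  {"dx": 0,"dy": 0,"dz": 0,"wx": 0,"wy": 0,"wz": 0},
  {"dx": 0,"dy": 0,"dz": 0,"wx": 0,"wy": 0,"wz": 0},
  {"dx": 0,"dy": 0,"dz": 0,"wx": 0,"wy": 0,"wz": 0},
  {"dx": 0,"dy": 0,"dz": 0,"wx": 0,"wy": 0,"wz": 0},
], fingers=1, force=40)

```text
time_s: 13.65
tcp_pos: [0.4785, 0.304, 0.0275]
eef_rot: [-84.0, 89.8, 30.6]
contact_force: [0.4, 0.2, 0.1]
gripper_width: 0.0399
```

```bash
python3 - <<'E'
from h import *
to([.478,.302,.0245],204.6)
E
```

```text
t 13.65 tcp [0.4785 0.304  0.0275] tool y ang -155.4 xdown [ 0.003  0.002 -1.   ] q [ 52.  23. -27.   0. -39. -28.] F [0.4 0.2 0.1] w 0.0399
 target yaw 204.6 turn units/.08 [0.01 0.   0.04] shift units(cur axes) [ 0.15  0.07 -0.08] shift units(target axes) [ 0.15  0.07 -0.08]
```

Request:
arm_command([
  {"dx": 0,"dy": 0,"dz": 0,"wx": 0,"wy": 0,"wz": 0},
  {"dx": 0,"dy": 0,"dz": 0,"wx": 0,"wy": 0,"wz": 0},
  {"dx": 0,"dy": 0,"dz": 0,"wx": 0,"wy": 0,"wz": 0},
])

```text
time_s: 13.9
tcp_pos: [0.4786, 0.304, 0.0278]
eef_rot: [-82.1, 89.8, 32.5]
contact_force: [0.4, 1.2, -0.9]
gripper_width: 0.03
```

Request:
arm_command([
  {"dx": -0.5,"dy": 0,"dz": 0,"wx": 0,"wy": 0,"wz": 0},
  {"dx": -1,"dy": 0,"dz": 0,"wx": 0,"wy": 0,"wz": 0},
  {"dx": -1,"dy": 0,"dz": 0,"wx": 0,"wy": 0,"wz": 0},
  {"dx": -1,"dy": 0,"dz": 0,"wx": 0,"wy": 0,"wz": 0},
  {"dx": -1,"dy": 0,"dz": 0,"wx": 0,"wy": 0,"wz": 0},
  {"dx": -1,"dy": 0,"dz": 0,"wx": 0,"wy": 0,"wz": 0},
])

```text
time_s: 14.4
tcp_pos: [0.4736, 0.299, 0.1369]
eef_rot: [113.3, 89.2, -132.2]
contact_force: [0.1, 0.4, -3.9]
gripper_width: 0.0294
```

```bash
python3 - <<'E'
from h import *
import pickle
to([.47,-.32,.18],-90)
m0=r.camera_model('wrist')
p,d=r.capture('wrist'); cv2.imwrite('pics/w4.png',p[:,:,::-1]); pickle.dump((p,d,m0),open('w4.pkl','wb'))
plan([(.58,.02,.2,-120),(.47,-.32,.18,-90)])
E
```

```text
t 14.4 tcp [0.4736 0.299  0.1369] tool y ang -155.5 xdown [-0.009 -0.01  -1.   ] q [ 52.  15. -21.  -0. -54. -28.] F [ 0.1  0.4 -3.9] w 0.0294
 target yaw -90 turn units/.08 [-14.29   0.03  -0.18] shift units(cur axes) [ -1.84  13.02 -28.1 ] shift units(target axes) [-2.16 30.95  0.18]
34 rows; end [ 0.47001294 -0.31991679  0.1800471 ] -89.99505487021833
[[-0.19, 0.07, -0.95, -0.49], [-0.19, 0.11, -0.95, -0.49], [-0.19, 0.14, -0.95, -0.5], [-0.19, 0.18, -0.95, -0.5], [-0.19, 0.22, -0.95, -0.5], [-0.19, 0.26, -0.95, -0.51], [-0.19, 0.31, -0.95, -0.52], [-0.2, 0.35, -0.95, -0.52], [-0.2, 0.4, -0.95, -0.53], [-0.2, 0.44, -0.95, -0.54], [-0.21, 0.5, -0.95, -0.56], [-0.22, 0.55, -0.95, -0.57], [-0.22, 0.61, -0.95, -0.58], [-0.23, 0.67, -0.95, -0.6], [-0.12, 0.38, -0.49, -0.32], [0.05, 0.95, -0.2, -0.36], [0.05, 0.95, -0.17, -0.35], [0.05, 0.95, -0.15, -0.35], [0.05, 0.95, -0.12, -0.35], [0.05, 0.95, -0.09, -0.35]]
[[0.05, 0.95, -0.07, -0.35], [0.06, 0.95, -0.04, -0.35], [0.05, 0.95, -0.01, -0.35], [0.06, 0.95, 0.01, -0.35], [0.05, 0.95, 0.04, -0.35], [0.06, 0.95, 0.07, -0.35], [0.05, 0.95, 0.09, -0.35], [0.06, 0.95, 0.12, -0.35], [0.06, 0.95, 0.15, -0.35], [0.05, 0.95, 0.17, -0.35], [0.06, 0.95, 0.2, -0.36], [0.05, 0.95, 0.23, -0.36], [0.06, 0.95, 0.26, -0.36], [0.03, 0.55, 0.17, -0.21]]
```

View pics/w4.png

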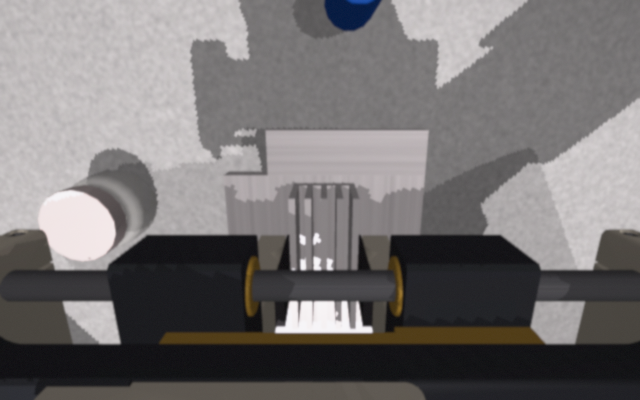

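Request:
arm_command([
  {"dx": -0.8,"dy": 0.1,"dz": -0.5,"wx": -0.4,"wy": 0,"wz": 0},
  {"dx": -0.8,"dy": 0.1,"dz": -0.8,"wx": -0.5,"wy": 0,"wz": 0},
  {"dx": -0.8,"dy": 0.1,"dz": -1,"wx": -0.5,"wy": 0,"wz": 0},
  {"dx": -0.6,"dy": 0.2,"dz": -1,"wx": -0.5,"wy": 0,"wz": 0},
  {"dx": -0.6,"dy": 0.2,"dz": -1,"wx": -0.5,"wy": 0,"wz": 0},
  {"dx": -0.4,"dy": 0.3,"dz": -1,"wx": -0.5,"wy": 0,"wz": 0},
  {"dx": -0.2,"dy": 0.3,"dz": -1,"wx": -0.5,"wy": 0,"wz": 0},
  {"dx": 0,"dy": 0.4,"dz": -1,"wx": -0.5,"wy": 0,"wz": 0},
  {"dx": 0,"dy": 0.4,"dz": -1,"wx": -0.5,"wy": 0,"wz": 0},
  {"dx": 0,"dy": 0.5,"dz": -1,"wx": -0.5,"wy": 0,"wz": 0},
  {"dx": 0,"dy": 0.5,"dz": -1,"wx": -0.6,"wy": 0,"wz": 0},
  {"dx": 0,"dy": 0.6,"dz": -1,"wx": -0.6,"wy": 0,"wz": 0},
  {"dx": 0,"dy": 0.6,"dz": -1,"wx": -0.6,"wy": 0,"wz": 0},
  {"dx": 0,"dy": 0.7,"dz": -1,"wx": -0.6,"wy": 0,"wz": 0},
  {"dx": 0,"dy": 0.8,"dz": -0.7,"wx": -0.4,"wy": 0,"wz": 0},
  {"dx": 0,"dy": 0.9,"dz": -0.3,"wx": -0.4,"wy": 0,"wz": 0},
])

```text
time_s: 15.78
tcp_pos: [0.5753, -0.0208, 0.2329]
eef_rot: [42.7, 89.4, -163.6]
contact_force: [-0.8, -0.6, -3.6]
gripper_width: 0.0296
```

```bash
python3 - <<'E'
from h import *
import pickle
to([.47,-.32,.2],-90)
plan([(.47,-.32,.2,-90)])
E
```

```text
t 15.78 tcp [ 0.5753 -0.0208  0.2329] tool y ang -116.3 xdown [-0.01  -0.003 -1.   ] q [ 17.  12. -12.  -0. -67.  46.] F [-0.8 -0.6 -3.6] w 0.0296
 target yaw -90 turn units/.08 [-5.74  0.11 -0.06] shift units(cur axes) [ 1.74 15.73 -1.93] shift units(target axes) [ 1.64 14.96  5.26]
17 rows; end [ 0.46991394 -0.31990025  0.20007437] -90.0017909235553
[[0.1, 0.95, -0.12, -0.35], [0.1, 0.95, -0.09, -0.35], [0.1, 0.95, -0.06, -0.34], [0.1, 0.95, -0.04, -0.34], [0.1, 0.95, -0.01, -0.34], [0.1, 0.95, 0.02, -0.34], [0.1, 0.95, 0.04, -0.35], [0.1, 0.95, 0.07, -0.35], [0.1, 0.95, 0.1, -0.35], [0.1, 0.95, 0.12, -0.35], [0.1, 0.95, 0.15, -0.35], [0.1, 0.95, 0.18, -0.35], [0.1, 0.95, 0.2, -0.35], [0.1, 0.95, 0.23, -0.35], [0.1, 0.95, 0.26, -0.35], [0.1, 0.95, 0.29, -0.36], [0.04, 0.44, 0.16, -0.17]]
```

Request:
arm_command([
  {"dx": 0,"dy": 1,"dz": -0.1,"wx": -0.35,"wy": 0,"wz": 0},
  {"dx": 0,"dy": 1,"dz": -0.1,"wx": -0.35,"wy": 0,"wz": 0},
  {"dx": 0,"dy": 1,"dz": -0.1,"wx": -0.35,"wy": 0,"wz": 0},
  {"dx": 0,"dy": 1,"dz": 0,"wx": -0.35,"wy": 0,"wz": 0},
  {"dx": 0,"dy": 1,"dz": 0,"wx": -0.35,"wy": 0,"wz": 0},
  {"dx": 0,"dy": 1,"dz": 0,"wx": -0.35,"wy": 0,"wz": 0},
  {"dx": 0,"dy": 1,"dz": 0.1,"wx": -0.35,"wy": 0,"wz": 0},
  {"dx": 0,"dy": 1,"dz": 0.1,"wx": -0.35,"wy": 0,"wz": 0},
  {"dx": 0,"dy": 1,"dz": 0.1,"wx": -0.35,"wy": 0,"wz": 0},
  {"dx": 0,"dy": 1,"dz": 0.1,"wx": -0.35,"wy": 0,"wz": 0},
  {"dx": 0,"dy": 1,"dz": 0.2,"wx": -0.35,"wy": 0,"wz": 0},
  {"dx": 0,"dy": 1,"dz": 0.2,"wx": -0.35,"wy": 0,"wz": 0},
  {"dx": 0,"dy": 1,"dz": 0.2,"wx": -0.35,"wy": 0,"wz": 0},
  {"dx": 0,"dy": 0.9,"dz": 0.2,"wx": -0.35,"wy": 0,"wz": 0},
  {"dx": 0,"dy": 0.6,"dz": 0.2,"wx": -0.35,"wy": 0,"wz": 0},
  {"dx": 0,"dy": 0.3,"dz": 0.1,"wx": -0.35,"wy": 0,"wz": 0},
  {"dx": 0,"dy": 0,"dz": 0,"wx": 0,"wy": 0,"wz": 0},
])

```text
time_s: 17.2
tcp_pos: [0.4593, -0.3181, 0.2305]
eef_rot: [-9.3, 88.5, 171.0]
contact_force: [0.4, -0.9, -4.7]
gripper_width: 0.0298
```

```bash
python3 - <<'E'
from h import *
import pickle
to([.469,-.3234,.15],-90.6)
s,tp,R=pose()
m0=r.camera_model('wrist')
p,d=r.capture('wrist'); cv2.imwrite('pics/w5.png',p[:,:,::-1]); pickle.dump((p,d,m0,tp,R),open('w5.pkl','wb'))
E
```

```text
t 17.2 tcp [ 0.4593 -0.3181  0.2305] tool y ang -89.7 xdown [-0.026  0.004 -1.   ] q [-15.  11. -14.   0. -67. 105.] F [ 0.4 -0.9 -4.7] w 0.0298
 target yaw -90.6 turn units/.08 [0.2  0.32 0.05] shift units(cur axes) [ 4.01  0.29 -0.58] shift units(target axes) [ 4.03  0.26 -0.49]
```

View pics/w5.png

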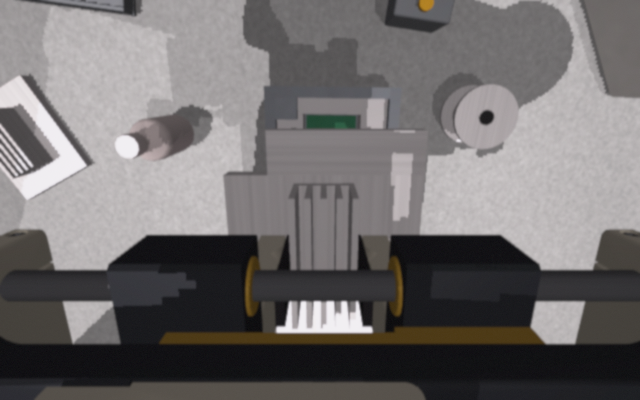

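```bash
python3 - <<'E'
from h import *
import pickle
p,d,m,tp,R=pickle.load(open('w5.pkl','rb'))
C=cloud(d,m); T=(C-tp)@R
k=(d>0)&(T[:,:,0]>.005)&(T[:,:,0]<.03)
u=np.arange(640)[None,:]+0*d; v=np.arange(400)[:,None]+0*d
k&=(v<232)
print(k.sum(), np.median(T[k],0))
# cover coords assuming tool: cx=-tz, cy=-ty
q=np.stack([-T[:,:,2],-T[:,:,1]],-1)*1000
k2=k.astype(np.uint8); n,L,S,_=cv2.connectedComponentsWithStats(k2); print(S[1:][S[1:,4]>50])
i=1+S[1:,4].argmax(); K=L==i
# per row left/right extents; per column top
for row in range(128,232,8):
    c=np.where(K[row])[0]
    if len(c): print(row,c.min(),c.max(),np.round(q[row,c.min()],1),np.round(q[row,c.max()],1),np.round(T[row,c.min(),0]*1000,1),np.round(T[row,c.max(),0]*1000,1))
for col in range(228,430,12):
    c=np.where(K[:,col])[0]
    if len(c): print('c',col,c.min(),np.round(q[c.min(),col],1),np.round(T[c.min(),col,0]*1000,1))
E
```

```text
16990 [ 0.01864588  0.0049681  -0.03531634]
[[  223   129   205   103 16990]]
136 266 427 [56.8 28. ] [ 56.8 -49.6] 19.6 19.2
144 266 426 [53.  28.1] [ 53.  -49.4] 19.0 19.0
152 266 426 [49.2 28.2] [ 49.1 -49.7] 18.5 18.7
160 267 425 [45.5 27.7] [ 45.4 -49.1] 17.3 17.5
168 267 424 [41.  28.4] [ 41.3 -49.3] 20.2 18.5
176 223 424 [37.2 50.1] [ 37.1 -49.8] 18.6 19.3
184 224 423 [32.9 50.2] [ 32.9 -49.7] 19.5 19.4
192 225 422 [28.9 50. ] [ 29.  -49.3] 19.2 18.7
200 225 422 [24.7 50.3] [ 24.9 -49.5] 19.2 18.3
208 226 421 [20.7 49.8] [ 20.4 -49.5] 18.1 19.0
216 227 420 [16.3 49.7] [ 16.4 -49.2] 18.4 18.3
224 227 420 [11.7 50.3] [ 12.1 -49.4] 19.0 17.9
c 228 172 [37.6 49.8] 26.8
c 240 172 [37.3 43.9] 27.8
c 252 172 [37.5 37.4] 27.0
c 264 172 [37.6 31.1] 26.5
c 276 129 [59.5 24.1] 27.3
c 288 129 [59.5 18.1] 27.2
c 300 129 [59.6 11.9] 25.5
c 312 129 [59.5  6. ] 26.5
c 324 129 [59.6 -0. ] 25.7
c 336 129 [59.5 -6. ] 26.4
c 348 129 [ 59.6 -12. ] 26.0
c 360 129 [ 59.5 -18. ] 26.4
c 372 129 [ 59.5 -24.1] 26.7
c 384 129 [ 59.6 -29.8] 25.4
c 396 129 [ 59.6 -35.7] 25.1
c 408 129 [ 59.5 -42.1] 27.0
c 420 129 [ 59.6 -47.8] 25.8
```

```bash
python3 - <<'E'
from h import *
import pickle
p,d,m,tp,R=pickle.load(open('w5.pkl','rb'))
cv2.imwrite('pics/w5z.png',cv2.resize(p[60:220,220:460],None,fx=3.3,fy=3.3,interpolation=2)[:,:,::-1])
C=cloud(d,m)
z=C[:,:,2]; k=(d>0)&(z>.044)&(z<.054)&(C[:,:,0]>.4)&(C[:,:,0]<.57)&(np.abs(C[:,:,1]+.32)<.09)
u=np.arange(640)[None,:]+0*d; v=np.arange(400)[:,None]+0*d
n,L,S,_=cv2.connectedComponentsWithStats(k.astype(np.uint8)); print(S[1:][S[1:,4]>50])
K=np.zeros_like(k)
for i in range(1,n):
    if S[i,4]>50: K|=L==i
print(np.median(z[K]))
for row in range(86,132,5):
    c=np.where(K[row])[0]
    if len(c): print(row,c.min(),c.max(),np.round(C[row,c.min()]*1000,1),np.round(C[row,c.max()]*1000,1))
for col in range(268,400,12):
    c=np.where(K[:,col])[0]
    if len(c): print('c',col,c.min(),np.round(C[c.min(),col]*1000,1), 'inner', [np.round(C[j,col]*1000,1) for j in c if j<400 and not K[j+1,col]][:1])
print('edge z mean', )
E
```

```text
[[ 264   86  138   45 2722]]
0.04909255043967703
86 264 284 [ 540.  -262.2   48.8] [ 540.1 -280.4   48.1]
91 264 400 [ 535.7 -262.    49.2] [ 536.3 -386.6   48.8]
96 264 400 [ 531.3 -261.8   49.2] [ 531.9 -387.1   48. ]
101 264 400 [ 526.9 -261.7   49.5] [ 527.6 -387.    50.2]
106 264 399 [ 522.4 -261.5   49.7] [ 523.  -386.7   48.5]
111 265 399 [ 517.9 -262.1   48.9] [ 518.5 -387.1   48.2]
116 265 399 [ 513.4 -262.1   50.2] [ 514.1 -387.2   49.3]
121 265 398 [ 508.7 -261.7   48.9] [ 509.6 -386.4   50.3]
126 265 398 [ 504.1 -261.5   49. ] [ 504.8 -387.1   48.6]
c 268 86 [ 540.1 -265.7   48. ] inner [array([ 502.3, -264.3,   49.4])]
c 280 86 [ 540.1 -276.8   48.6] inner [array([ 510.6, -275.8,   48.6])]
c 292 87 [ 539.3 -287.7   48.5] inner [array([ 510.8, -287.2,   49.4])]
c 304 87 [ 539.4 -298.8   49.7] inner [array([ 530.6, -298.6,   47.9])]
c 316 87 [ 539.4 -309.7   48.5] inner [array([ 530.7, -309.7,   49.4])]
c 328 87 [ 539.5 -320.7   48.2] inner [array([ 529.8, -320.7,   49.4])]
c 340 87 [ 539.5 -331.6   49.5] inner [array([ 529.9, -331.8,   49.1])]
c 352 87 [ 539.6 -342.6   48.9] inner [array([ 537.9, -342.6,   48.8])]
c 364 88 [ 538.8 -353.6   48.5] inner [array([ 530. , -353.9,   48.7])]
c 376 88 [ 538.8 -364.3   50.1] inner [array([ 530.1, -364.8,   49.7])]
c 388 88 [ 538.9 -375.7   47.8] inner [array([ 530.2, -375.7,   50.5])]
edge z mean
```

View pics/w5z.png

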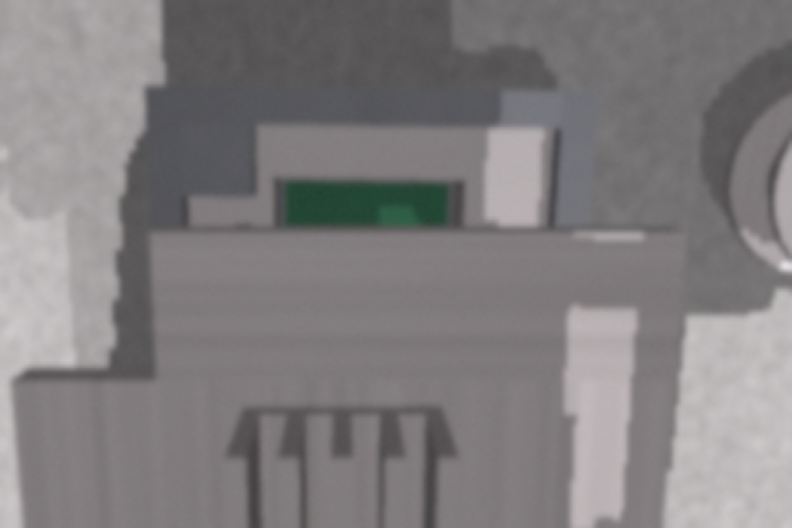

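Request:
arm_command([
  {"dx": 0.3,"dy": 0.2,"dz": -0.4,"wx": 0.2,"wy": 0.3,"wz": 0},
  {"dx": 1,"dy": 0,"dz": 0,"wx": 0,"wy": 0,"wz": 0},
  {"dx": 1,"dy": 0,"dz": 0,"wx": 0,"wy": 0,"wz": 0},
  {"dx": 1,"dy": 0,"dz": 0,"wx": 0,"wy": 0,"wz": 0},
  {"dx": 1,"dy": 0,"dz": 0,"wx": 0,"wy": 0,"wz": 0},
  {"dx": 1,"dy": 0,"dz": 0,"wx": 0,"wy": 0,"wz": 0},
  {"dx": 0.7,"dy": 0,"dz": 0,"wx": 0,"wy": 0,"wz": 0},
  {"dx": 0,"dy": 0,"dz": 0,"wx": 0,"wy": 0,"wz": 0},
], force=60)

```text
time_s: 17.92
tcp_pos: [0.4692, -0.3165, 0.1075]
eef_rot: [-122.6, 89.7, 56.2]
contact_force: [-0.2, 0.3, -4.4]
gripper_width: 0.0297
```

```bash
python3 - <<'E'
from h import *
to([.4677,-.3239,.078],-90.6)
E
```

```text
t 17.92 tcp [ 0.4692 -0.3165  0.1075] tool y ang -91.2 xdown [ 0.003  0.005 -1.   ] q [-14.  17. -23.  -0. -50. 104.] F [-0.2  0.3 -4.4] w 0.0297
 target yaw -90.6 turn units/.08 [-0.12 -0.04  0.06] shift units(cur axes) [1.47 0.38 0.07] shift units(target axes) [1.48 0.37 0.07]
```

Request:
arm_command([
  {"dx": 0.2,"dy": 0.4,"dz": 0.1,"wx": -0.1,"wy": 0,"wz": 0.05},
  {"dx": 0.4,"dy": 0,"dz": 0,"wx": 0,"wy": 0,"wz": 0},
  {"dx": 0.2,"dy": 0,"dz": 0,"wx": 0,"wy": 0,"wz": 0},
  {"dx": 0,"dy": 0,"dz": 0,"wx": 0,"wy": 0,"wz": 0},
])

```text
time_s: 18.25
tcp_pos: [0.4683, -0.3239, 0.092]
eef_rot: [-178.9, 89.8, 0.5]
contact_force: [0.1, 0.8, -3.7]
gripper_width: 0.0293
```

```bash
python3 - <<'E'
from h import *
to([.4677,-.3239,.078],-90.6)
E
```

```text
t 18.25 tcp [ 0.4683 -0.3239  0.092 ] tool y ang -90.7 xdown [ 0.004  0.    -1.   ] q [-15.  18. -24.  -0. -48. 104.] F [ 0.1  0.8 -3.7] w 0.0293
 target yaw -90.6 turn units/.08 [-0.01 -0.05  0.  ] shift units(cur axes) [0.7  0.   0.03] shift units(target axes) [0.7  0.   0.03]
```

Request:
arm_command([
  {"dx": 0.3,"dy": 0,"dz": 0,"wx": 0,"wy": -0.05,"wz": 0},
  {"dx": 0.2,"dy": 0,"dz": 0,"wx": 0,"wy": 0,"wz": 0},
])

```text
time_s: 18.42
tcp_pos: [0.4695, -0.3242, 0.0831]
eef_rot: [161.4, 89.8, -19.3]
contact_force: [-0.9, -0.2, -4.0]
gripper_width: 0.0294
```

```bash
python3 - <<'E'
from h import *
to([.4677,-.3239,.078],-90.6)
p,d,m=cap('wrist','w6.png')
cv2.imwrite('pics/w6z.png',cv2.resize(p[60:240,200:460],None,fx=3,fy=3,interpolation=2)[:,:,::-1])
E
```

```text
t 18.42 tcp [ 0.4695 -0.3242  0.0831] tool y ang -90.7 xdown [ 0.003 -0.001 -1.   ] q [-15.  19. -24.   0. -47. 104.] F [-0.9 -0.2 -4. ] w 0.0294
 target yaw -90.6 turn units/.08 [-0.01 -0.03 -0.01] shift units(cur axes) [ 0.25 -0.02  0.09] shift units(target axes) [ 0.25 -0.02  0.09]
```

View pics/w6z.png

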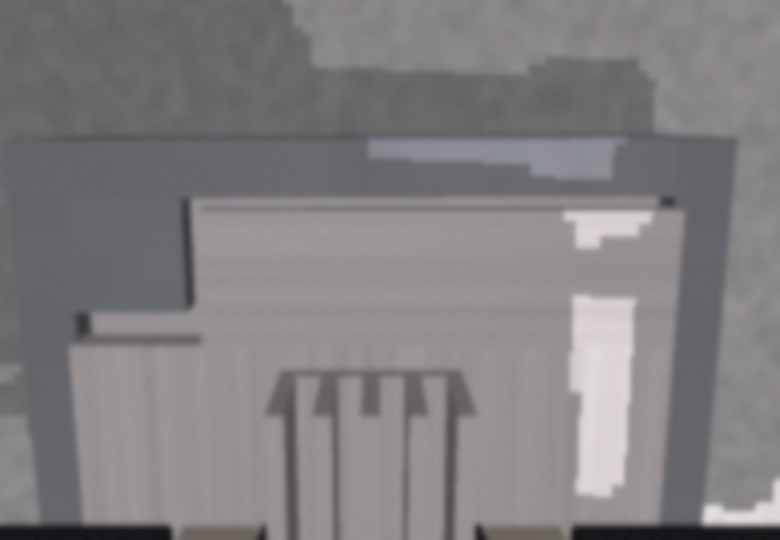

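Request:
arm_command([
  {"dx": 0.2,"dy": 0,"dz": 0.1,"wx": 0,"wy": 0,"wz": 0},
  {"dx": 0.2,"dy": 0,"dz": 0,"wx": 0,"wy": 0,"wz": 0},
  {"dx": 0.2,"dy": 0,"dz": 0,"wx": 0,"wy": 0,"wz": 0},
])

```text
time_s: 18.72
tcp_pos: [0.4681, -0.3245, 0.0715]
eef_rot: [157.7, 89.7, -23.0]
contact_force: [-4.9, 7.0, 25.5]
gripper_width: 0.0299
```

```bash
python3 - <<'E'
from h import *
to([.4677,-.3239,.068],-90.6)
E
```

```text
t 18.72 tcp [ 0.4681 -0.3245  0.0715] tool y ang -90.6 xdown [ 0.004 -0.002 -1.   ] q [-15.  20. -25.   0. -45. 104.] F [-4.9  7.  25.5] w 0.0299
 target yaw -90.6 turn units/.08 [-0.01 -0.06 -0.02] shift units(cur axes) [ 0.18 -0.03  0.02] shift units(target axes) [ 0.18 -0.03  0.02]
```

Request:
arm_command([
  {"dx": 0.22,"dy": 0,"dz": 0,"wx": 0,"wy": -0.05,"wz": 0},
  {"dx": 0.22,"dy": 0,"dz": 0,"wx": 0,"wy": 0,"wz": 0},
])

```text
time_s: 18.88
tcp_pos: [0.4681, -0.3246, 0.0676]
eef_rot: [96.7, 89.8, -83.8]
contact_force: [-16.8, 20.3, 60.2]
gripper_width: 0.0296
```

```bash
python3 - <<'E'
from h import *
to([.4677,-.3239,.068],-90.6)
p,d,m=cap('wrist','w7.png')
cv2.imwrite('pics/w7z.png',cv2.resize(p[60:240,200:460],None,fx=3,fy=3,interpolation=2)[:,:,::-1])
C=cloud(d,m);z=C[:,:,2]*1000
for nm,(x,y) in dict(rim_fx=(.5345,-.32),rimL=(.50,-.265),rimR=(.50,-.382),key=(.52,-.28)).items(): pass
def patch(c,r): return round(float(np.median(z[r-3:r+4,c-3:c+4])),1)
for nm,xyz in dict(rimfar=(.5353,-.34,.05),rimR=(.50,-.382,.05),rimL=(.48,-.265,.05),key=(.52,-.281,.05),p_fR=(.52,-.36,.05),p_fL=(.52,-.305,.05),p_R=(.49,-.365,.05),p_L=(.49,-.285,.05)).items():
    q=proj(m,xyz).round().astype(int); print(nm,q,patch(*q))
E
```

```text
t 18.88 tcp [ 0.4681 -0.3246  0.0676] tool y ang -90.5 xdown [ 0.    -0.003 -1.   ] q [-15.  20. -25.   0. -45. 104.] F [-16.8  20.3  60.2] w 0.0296
 target yaw -90.6 turn units/.08 [ 0.02 -0.   -0.04] shift units(cur axes) [-0.02 -0.03  0.02] shift units(target axes) [-0.02 -0.03  0.02]
rimfar [355 114] 49.2
rimR [439 186] 49.1
rimL [208 226] 49.2
key [232 147] 49.1
p_fR [396 146] 49.1
p_fL [282 147] 49.2
p_R [403 205] 49.1
p_L [245 207] 49.2
```

View pics/w7z.png

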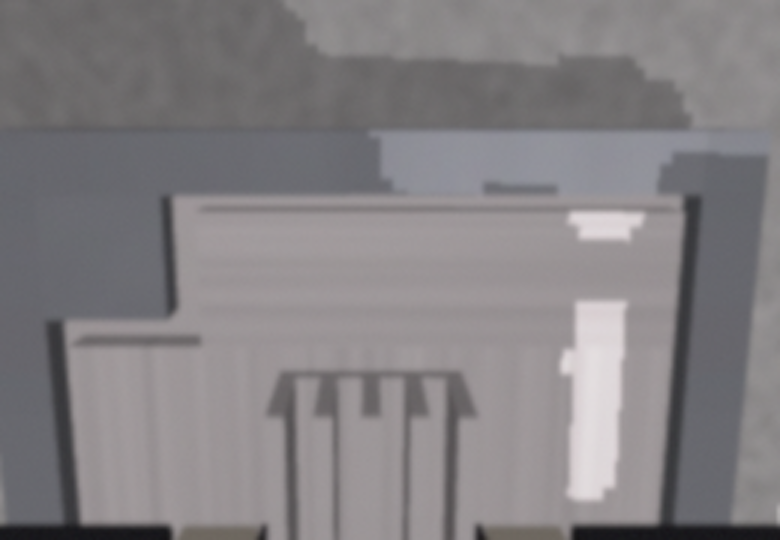

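Request:
arm_command([
  {"dx": 0,"dy": 0,"dz": 0,"wx": 0,"wy": 0,"wz": 0},
  {"dx": 0,"dy": 0,"dz": 0,"wx": 0,"wy": 0,"wz": 0},
])

```text
time_s: 19.1
tcp_pos: [0.4686, -0.3247, 0.0696]
eef_rot: [128.3, 89.7, -52.2]
contact_force: [-0.4, 0.9, -4.0]
gripper_width: 0.0295
```

Request:
arm_command([
  {"dx": 0,"dy": 0,"dz": 0,"wx": 0,"wy": 0,"wz": 0},
  {"dx": 0,"dy": 0,"dz": 0,"wx": 0,"wy": 0,"wz": 0},
  {"dx": 0,"dy": 0,"dz": 0,"wx": 0,"wy": 0,"wz": 0},
  {"dx": 0,"dy": 0,"dz": 0,"wx": 0,"wy": 0,"wz": 0},
  {"dx": -0.5,"dy": 0,"dz": 0,"wx": 0,"wy": 0,"wz": 0},
  {"dx": -1,"dy": 0,"dz": 0,"wx": 0,"wy": 0,"wz": 0},
  {"dx": -1,"dy": 0,"dz": 0,"wx": 0,"wy": 0,"wz": 0},
  {"dx": -1,"dy": 0,"dz": 0.5,"wx": 0,"wy": 0,"wz": 0},
  {"dx": -1,"dy": 0,"dz": 1,"wx": 0,"wy": 0,"wz": 0},
  {"dx": -1,"dy": 0,"dz": 1,"wx": 0,"wy": 0,"wz": 0},
  {"dx": -1,"dy": 0,"dz": 1,"wx": 0,"wy": 0,"wz": 0},
], fingers=0)

```text
time_s: 20.02
tcp_pos: [0.3981, -0.3238, 0.2025]
eef_rot: [46.5, 89.7, -133.8]
contact_force: [0.6, -0.9, -0.4]
gripper_width: 0.044
```

```bash
cat >chk.py <<'E'
from h import *
def chk(tag):
    to([.4677,-.3239,.16],-90.6)
    m=r.camera_model('wrist'); p,d=r.capture('wrist')
    cv2.imwrite('pics/%s.png'%tag,p[:,:,::-1])
    C=cloud(d,m);z=C[:,:,2]*1000
    c0=np.array([.457,-.3238]); a=np.radians(-.6); R2=np.array([[np.cos(a),-np.sin(a)],[np.sin(a),np.cos(a)]])
    L=(C[:,:,:2]-c0)@R2*1000
    def at(x,y,h=5):
        k=(np.abs(L[:,:,0]-x)<h)&(np.abs(L[:,:,1]-y)<h)&(d>0)&(z>20)&(z<70)
        return (round(float(z[k].mean()),2),int(k.sum()),round(float(z[k].std()),2)) if k.sum()>5 else None
    for nm,x,y,h in [('c0',-40,-37,5),('c1',-40,37,5),('c2',40,-37,5),('c3',40,37,5),('rim+x',78,-10,4),('rim-x',-78,0,4),('rim+y',0,58,4),('rim-y',0,-58,4),('key',65,45,5),
       ('r00',-40,-58,4),('r01',-40,58,4),('r10',40,-58,4),('r11',40,58,4)]: print(nm,at(x,y,h))
E
python3 - <<'E'
from chk import *
chk('w8')
E
```

```text
t 20.02 tcp [ 0.3981 -0.3238  0.2025] tool y ang -90.4 xdown [-0.004 -0.004 -1.   ] q [-17.   7. -23.   0. -61. 106.] F [ 0.6 -0.9 -0.4] w 0.044
 target yaw -90.6 turn units/.08 [ 0.05  0.05 -0.05] shift units(cur axes) [ 2.11 -0.03 -3.49] shift units(target axes) [ 2.12 -0.03 -3.48]
c0 (49.21, 118, 0.68)
c1 (49.11, 120, 0.66)
c2 (49.01, 156, 0.8)
c3 (49.11, 156, 0.74)
rim+x (48.9, 111, 0.83)
rim-x (49.09, 65, 0.66)
rim+y (49.34, 90, 0.81)
rim-y (49.09, 83, 0.69)
key (49.03, 173, 0.72)
r00 (49.15, 82, 0.76)
r01 (49.35, 79, 0.6)
r10 (49.16, 97, 0.87)
r11 (49.07, 98, 0.77)
```

View pics/w8.png

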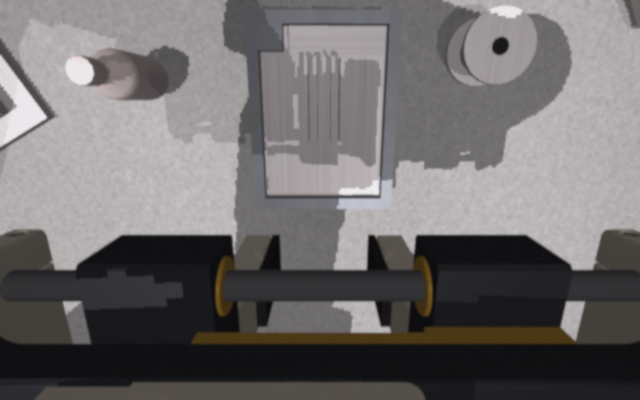

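```bash
python3 - <<'E'
from h import *
import pickle
p,d,m=cap('top','t9.png')
p0=pickle.load(open('top0.pkl','rb'))[0]
cv2.imwrite('pics/t9z.png',cv2.resize(p[110:280,150:480],None,fx=2.4,fy=2.4,interpolation=2)[:,:,::-1])
o=r.cut_out('top','pry_bar'); C=cloud(d,m)
for q in o[:1]:
    P=C[q['mask']&(d>0)]; print(q['score'],cv2.minAreaRect((P[:,:2]*1000).astype(np.float32)),np.percentile(P[:,2],[5,50,95]))
E
```

```text
0.87 ((684.2272338867188, -26.101219177246094), (164.8022918701172, 28.77044677734375), 83.25780487060547) [0.00392721 0.01567712 0.02072852]
```

View pics/t9z.png

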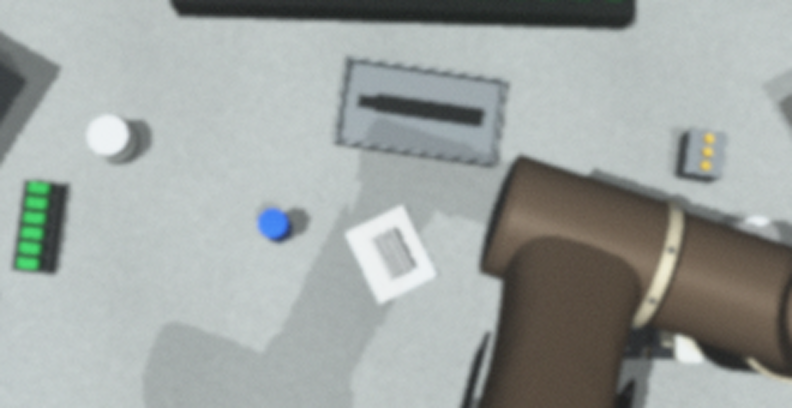

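The bar lies flat in the middle of the tray and the other things are where they were. The cover is flush, so I'm handing in.

```bash
python3 - <<'E'
from h import *
print(r.close_job(), r.get_state()['time_s'])
E
```

```text
the job is handed in; nothing more can be done
the job is handed in; nothing more can be done
```

I laid the pry bar in the grey tray, then fitted the notched cover with its notch at the corner block and pressed it home. The job was handed in at about 20 s. `close_job` reports no verdict, so what follows rests on my own checks.

- **Flushness:** after release, wrist-camera depth put the plate at 49.0–49.2 mm over the four catches. The rim and corner block read 48.9–49.4 mm, so the plate is level and flush to within about 0.4 mm, inside the camera's accuracy. I saw no disagreement between corners.
- **Pry bar and bench:** the last top picture shows the bar lying flat in the middle of the tray. The smaller cover, capacitor, jar, relay and terminal strip look where they were. The arm hid the case, bottle and spool in that picture. The bottle and spool were standing in the wrist picture taken just before.
- **Forces:** the highest readings I took were about 65 N at the wrist, while pressing the cover home through the gripped heat sink, and about 27 N when setting the bar down. I only read force at the end of each move. The 65 N is under the 120 N wrist limit. It went through the fingers, so I don't expect it to count against the 40 N limit for the arm or gripper body.
- **Release:** the gripper drifted up about 2 mm with the cover still held, so the cover dropped that far when I opened the fingers. The flushness check above was made after this.

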